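# Hang the keyhole cell boxes, load the loose cells and cover them

### The job

First hang both empty boxes on the two free pairs of screws on the plywood board: screw heads through the keyholes, then down until the screws are at the very tops of the slots. Then lay every loose purple cell in the purple-marked box and every loose green cell in the green-marked box, and last cover both boxes with the two loose lids, each seated level on its rim. Do not knock the flux jar, the solder reel or the tape roll about.

Things in the scene. Friction and masses are not known exactly. Their poses are not given: they have to be found in the camera images.
- purple_box: open dark grey wall box with a purple front plate and a purple strip on its front rim; loose, upright, 0.11 to 0.17 kg. Frame (mm): origin under it, level with its underside; +x to its keyhole plate (rear), z up. Body x -55 to 42, y -31 to 31 (62 wide: take it by these side faces), rim at z 34. Keyhole plate x 42 to 46, y -31 to 31, z 0 to 70
- green_box: open dark grey wall box with a green front plate and a green strip on its front rim; loose, upright, 0.11 to 0.17 kg. Frame (mm): origin under it, level with its underside; +x to its keyhole plate (rear), z up. Body x -55 to 42, y -31 to 31 (62 wide: take it by these side faces), rim at z 34. Keyhole plate x 42 to 46, y -31 to 31, z 0 to 70
- purple_box_hang (a point): point on the back of the purple box's keyhole plate at (46, 0, 60) mm of the box's frame, same axes. Keyholes at y -18 and +18: entry hole 16.5 wide centred at box z 46, from it a slot 7 wide with bevelled mouth runs up to z 62.5. Hung fully down, this point is within about 2 mm of the screws' point; with the entry holes level with the screw heads it is 14 mm above it
- green_box_hang (a point): point on the back of the green box's keyhole plate at (46, 0, 60) mm of the box's frame, same axes. Keyholes at y -18 and +18: entry hole 16.5 wide centred at box z 46, from it a slot 7 wide with bevelled mouth runs up to z 62.5. Hung fully down, this point is within about 2 mm of the screws' point; with the entry holes level with the screw heads it is 14 mm above it
- purple_box_rim (a point): middle of the purple box's opening, at rim height: (-12, 0, 34) mm of the box's frame, same axes. Opening 78 (x) by 54 (y), 30 deep; walls and floor 4 thick, rear wall 15
- green_box_rim (a point): middle of the green box's opening, at rim height: (-12, 0, 34) mm of the box's frame, same axes. Opening 78 (x) by 54 (y), 30 deep; walls and floor 4 thick, rear wall 15
- lid_1: loose light grey lid, fits either box either way round. Frame (mm): origin in the centre of its underside, long side along x, z up. Plug z 0 to 6, 74 x 50 (lowest 3 mm only 69 x 45); cover plate z 6 to 10, 79 x 62; black bar handle z 10 to 32, 44 long (x), 14 wide (y). Stands on its plug; 0.06 kg
- lid_2: loose light grey lid, fits either box either way round. Frame (mm): origin in the centre of its underside, long side along x, z up. Plug z 0 to 6, 74 x 50 (lowest 3 mm only 69 x 45); cover plate z 6 to 10, 79 x 62; black bar handle z 10 to 32, 44 long (x), 14 wide (y). Stands on its plug; 0.06 kg
- lid_1_seat (a point): middle of the underside of lid 1's cover plate, 6 mm above its origin, axes as the lid: it meets the box's rim point when seated
- lid_2_seat (a point): middle of the underside of lid 2's cover plate, 6 mm above its origin, axes as the lid: it meets the box's rim point when seated
- purple_cell_1_mid (a point): middle of a loose purple cylindrical cell, 18 mm diameter, 64 long, y along its axis (x, z turn as it rolls); lies on the bench, this point 9 mm up; 0.046 kg. May be absent: three or four cells are present in all
- purple_cell_2_mid (a point): middle of a loose purple cylindrical cell, 18 mm diameter, 64 long, y along its axis (x, z turn as it rolls); lies on the bench, this point 9 mm up; 0.046 kg. May be absent: three or four cells are present in all
- green_cell_1_mid (a point): middle of a loose green cylindrical cell, 18 mm diameter, 64 long, y along its axis (x, z turn as it rolls); lies on the bench, this point 9 mm up; 0.046 kg. May be absent: three or four cells are present in all
- green_cell_2_mid (a point): middle of a loose green cylindrical cell, 18 mm diameter, 64 long, y along its axis (x, z turn as it rolls); lies on the bench, this point 9 mm up; 0.046 kg. May be absent: three or four cells are present in all
- board: fixed upright plywood board, 420 wide, 18 thick, 132 high, its face towards the robot (mm). Origin under its middle; face at x -9. Three pairs of screws, 130 apart; on the left pair a grey box with a white front plate and a lid already hangs (fixed, leave it); the middle and right pairs are free
- middle_screws (a point): point on the board's front face midway between the middle pair of screws, 105 mm above the bench; x points square into the board, y along it to the robot's left, z up. The screws are at y -18 and +18 mm: shank 5 diameter, 6 long, then a head 11 diameter, 4.5 thick (its front at x -10.5). Either box may use either free pair
- right_screws (a point): point on the board's front face midway between the right pair of screws, 105 mm above the bench; x points square into the board, y along it to the robot's left, z up. The screws are at y -18 and +18 mm: shank 5 diameter, 6 long, then a head 11 diameter, 4.5 thick (its front at x -10.5). Either box may use either free pair
- flux_jar: flux jar with green cap, 44 diameter, 34 high (mm), loose bystander, not part of the job; origin under its centre
- solder_reel: blue reel of solder, 49 diameter, 30 high (mm), loose bystander, not part of the job; origin under its centre
- black_tape: roll of black tape, 67 diameter, 18 high (mm), loose bystander, not part of the job; origin under its centre

How it is judged (in metres and radians):
On the way, in this order (a step that is already met when the one before it is completed fails the run):
1. both boxes hang on free pairs of screws, slid fully down, with every cell still down on the bench (((x of purple_box_hang in the frame of middle_screws between -0.0045 and 0.003 m and y of purple_box_hang in the frame of middle_screws between -0.003 and 0.003 m and z of purple_box_hang in the frame of middle_screws between -0.004 and 0.004 m) or (x of purple_box_hang in the frame of right_screws between -0.0045 and 0.003 m and y of purple_box_hang in the frame of right_screws between -0.003 and 0.003 m and z of purple_box_hang in the frame of right_screws between -0.004 and 0.004 m)) and angle between each of purple_box, green_box's own z axis and vertical below 0.08 rad and ((x of green_box_hang in the frame of middle_screws between -0.0045 and 0.003 m and y of green_box_hang in the frame of middle_screws between -0.003 and 0.003 m and z of green_box_hang in the frame of middle_screws between -0.004 and 0.004 m) or (x of green_box_hang in the frame of right_screws between -0.0045 and 0.003 m and y of green_box_hang in the frame of right_screws between -0.003 and 0.003 m and z of green_box_hang in the frame of right_screws between -0.004 and 0.004 m)) and height (world z) of each of purple_cell_1_mid, purple_cell_2_mid, green_cell_1_mid, green_cell_2_mid below 0.03 m), for 0.3 s.
2. every cell present lies in the box of its colour, both boxes still hanging, both lids still down on the bench (x of purple_cell_1_mid in the frame of purple_box_rim between -0.04 and 0.04 m and y of purple_cell_1_mid in the frame of purple_box_rim between -0.028 and 0.028 m and z of purple_cell_1_mid in the frame of purple_box_rim between -0.034 and -0.006 m and x of purple_cell_2_mid in the frame of purple_box_rim between -0.04 and 0.04 m and y of purple_cell_2_mid in the frame of purple_box_rim between -0.028 and 0.028 m and z of purple_cell_2_mid in the frame of purple_box_rim between -0.034 and -0.006 m and x of green_cell_1_mid in the frame of green_box_rim between -0.04 and 0.04 m and y of green_cell_1_mid in the frame of green_box_rim between -0.028 and 0.028 m and z of green_cell_1_mid in the frame of green_box_rim between -0.034 and -0.006 m and x of green_cell_2_mid in the frame of green_box_rim between -0.04 and 0.04 m and y of green_cell_2_mid in the frame of green_box_rim between -0.028 and 0.028 m and z of green_cell_2_mid in the frame of green_box_rim between -0.034 and -0.006 m and ((x of purple_box_hang in the frame of middle_screws between -0.0045 and 0.003 m and y of purple_box_hang in the frame of middle_screws between -0.003 and 0.003 m and z of purple_box_hang in the frame of middle_screws between -0.004 and 0.004 m) or (x of purple_box_hang in the frame of right_screws between -0.0045 and 0.003 m and y of purple_box_hang in the frame of right_screws between -0.003 and 0.003 m and z of purple_box_hang in the frame of right_screws between -0.004 and 0.004 m)) and angle between each of purple_box, green_box's own z axis and vertical below 0.08 rad and ((x of green_box_hang in the frame of middle_screws between -0.0045 and 0.003 m and y of green_box_hang in the frame of middle_screws between -0.003 and 0.003 m and z of green_box_hang in the frame of middle_screws between -0.004 and 0.004 m) or (x of green_box_hang in the frame of right_screws between -0.0045 and 0.003 m and y of green_box_hang in the frame of right_screws between -0.003 and 0.003 m and z of green_box_hang in the frame of right_screws between -0.004 and 0.004 m)) and height (world z) of each of lid_1_seat, lid_2_seat below 0.03 m), for 0.2 s.
At the end, for the whole second after the job is handed in: Both boxes hang locked on the middle and right screws (3 mm sideways, 4 mm in height, plate within 4.5 mm of the board, lean under 0.08 rad); every cell present is in the box of its colour; each box has a lid within 4 mm of central, 2 mm of the rim, parallel within 0.04 rad; all at rest (((x of purple_box_hang in the frame of middle_screws between -0.0045 and 0.003 m and y of purple_box_hang in the frame of middle_screws between -0.003 and 0.003 m and z of purple_box_hang in the frame of middle_screws between -0.004 and 0.004 m) or (x of purple_box_hang in the frame of right_screws between -0.0045 and 0.003 m and y of purple_box_hang in the frame of right_screws between -0.003 and 0.003 m and z of purple_box_hang in the frame of right_screws between -0.004 and 0.004 m)) and angle between each of purple_box, green_box's own z axis and vertical below 0.08 rad and ((x of green_box_hang in the frame of middle_screws between -0.0045 and 0.003 m and y of green_box_hang in the frame of middle_screws between -0.003 and 0.003 m and z of green_box_hang in the frame of middle_screws between -0.004 and 0.004 m) or (x of green_box_hang in the frame of right_screws between -0.0045 and 0.003 m and y of green_box_hang in the frame of right_screws between -0.003 and 0.003 m and z of green_box_hang in the frame of right_screws between -0.004 and 0.004 m)) and x of purple_cell_1_mid in the frame of purple_box_rim between -0.04 and 0.04 m and y of purple_cell_1_mid in the frame of purple_box_rim between -0.028 and 0.028 m and z of purple_cell_1_mid in the frame of purple_box_rim between -0.034 and -0.006 m and x of purple_cell_2_mid in the frame of purple_box_rim between -0.04 and 0.04 m and y of purple_cell_2_mid in the frame of purple_box_rim between -0.028 and 0.028 m and z of purple_cell_2_mid in the frame of purple_box_rim between -0.034 and -0.006 m and x of green_cell_1_mid in the frame of green_box_rim between -0.04 and 0.04 m and y of green_cell_1_mid in the frame of green_box_rim between -0.028 and 0.028 m and z of green_cell_1_mid in the frame of green_box_rim between -0.034 and -0.006 m and x of green_cell_2_mid in the frame of green_box_rim between -0.04 and 0.04 m and y of green_cell_2_mid in the frame of green_box_rim between -0.028 and 0.028 m and z of green_cell_2_mid in the frame of green_box_rim between -0.034 and -0.006 m and (((x of lid_1_seat in the frame of purple_box_rim between -0.004 and 0.004 m and y of lid_1_seat in the frame of purple_box_rim between -0.004 and 0.004 m and z of lid_1_seat in the frame of purple_box_rim between -0.002 and 0.002 m and angle between the z axis of lid_1 and the z axis of purple_box, either way round below 0.04 rad and angle between lid_1's own z axis and vertical below 0.09 rad) and (x of lid_2_seat in the frame of green_box_rim between -0.004 and 0.004 m and y of lid_2_seat in the frame of green_box_rim between -0.004 and 0.004 m and z of lid_2_seat in the frame of green_box_rim between -0.002 and 0.002 m and angle between the z axis of lid_2 and the z axis of green_box, either way round below 0.04 rad and angle between lid_2's own z axis and vertical below 0.09 rad)) or ((x of lid_2_seat in the frame of purple_box_rim between -0.004 and 0.004 m and y of lid_2_seat in the frame of purple_box_rim between -0.004 and 0.004 m and z of lid_2_seat in the frame of purple_box_rim between -0.002 and 0.002 m and angle between the z axis of lid_2 and the z axis of purple_box, either way round below 0.04 rad and angle between lid_2's own z axis and vertical below 0.09 rad) and (x of lid_1_seat in the frame of green_box_rim between -0.004 and 0.004 m and y of lid_1_seat in the frame of green_box_rim between -0.004 and 0.004 m and z of lid_1_seat in the frame of green_box_rim between -0.002 and 0.002 m and angle between the z axis of lid_1 and the z axis of green_box, either way round below 0.04 rad and angle between lid_1's own z axis and vertical below 0.09 rad))) and linear speed of each of purple_box, green_box, lid_1, lid_2, purple_cell_1, purple_cell_2, green_cell_1, green_cell_2 below 0.02 m/s); the robot touches nothing.
It fails at once if the flux jar, the solder reel or the tape roll is knocked more than 4 cm away (distance of any of flux_jar, solder_reel, black_tape from where it was at the start of the episode above 0.04 m).
Of purple_cell_1, purple_cell_2, green_cell_1, green_cell_2 only 3 to 4 are there at a start; the rules pass over those that are not, and their reading is None.
At some moment in a run one of lid_1, lid_2 may be knocked a few centimetres aside while the robot is not near it.
Once in a run the grip may slacken for a moment while it holds something.
It also fails if it takes over 210 s, if anything falls off the work surface, if the arm or the gripper's body presses on something with over 40 N, if the wrist force passes 120 N, or if a joint passes its speed limit or range.

### The arm

A 6-joint arm with a two-finger parallel gripper is mounted at the origin on a cart in front of the work surface, level with it; the furniture and walls round the work are solid. World frame = base frame: x ahead of the robot, y to its left, z up, the work surface at z = 0. Lengths are in m, angles in degrees, forces in N, time in s.
With the tool pointing down it reaches from about 0.35 to 0.875 m from the base axis. Payload 4.2 kg.
Tool frame: the origin (TCP) lies between the finger pads; the fingertips stand 19 mm ahead of it and the grasp point (between the pads) is the TCP; z points along the fingers, y is the line along which they close (so a half turn about z gives the same grasp; the last joint's range is limited). The gripper opens to 87 mm and grips with 3 to 60 N. Pads are 19 mm wide; open, the fingers measure 117 mm over their backs; the gripper's body (75 mm by 190 mm) begins 51 mm behind the grasp point.
Start: joints at [-54.225, 22.042, 0.453, 0, -68.411, -14.817], TCP at [0.224, -0.584, 0.242] pointing down, gripper open.
Joint ranges: [-179.83, 179.83], [-69.29, 118.12], [-61.27, 80.66], [-181.25, 117.63], [-171.15, -9.14], [-177.46, 177.46]. Speed limits (degrees/s): [159.86, 159.86, 180, 180, 180, 180].

### API

Orientations are given as a 3x3 rotation matrix whose columns are the frame's x, y, z axes.
In Python, from station import r gives the robot as it stands.
- The arm moves only by the tool drive_tool, never from a script. Its argument "steps" is one flat list of numbers, 7 for each row, row after row: the turn, a rotation vector about the tool's x, y, z in rad, then the shift along the tool's x, y, z in m, then the opening, from 0 (shut) to 1 (fully open). A call has 1 to 10 rows; each row shifts and turns the commanded pose from where the row before left it, along the tool's axes as they then stand; what a row does not reach is not made up. A row lasts 1/12 s, in which the tool goes at most 41.7 mm and 7.16 degrees, less where a joint would pass 70% of its speed; a pose out of reach is approached as far as the arm can. A call is refused whole if a number of a shift passes 0.0417 or a number of a turn 0.125, either way. A call with a gripper value outside its range is refused whole. The fingers move at their own pace and stop on an object; the grip force is fixed at half the most. Time passes only in rows, so rows that do not move let the fingers close. It gives the time, the measured TCP pose, the force, the opening and the grip force at its end, in the units of the state.
- r.sense(): the state, without advancing time (a new reading comes with each control period).
- r.capture(name): name is "side" or "top"; returns the picture (420x560x3 uint8, blue, green, red); there is no depth.
- r.camera_params(name): a dict with "camera_matrix" (3x3 intrinsics, pixels), "k1" (the pictures are not rectified: a ray, as slopes to the right and down, at radius r is drawn at 1 + k1 r^2 times it, then the intrinsics apply), "extrinsics" (4x4, takes a point from world to camera coordinates). Camera axes: x right, y down, z forward; pixel columns grow to the right and rows downward; lengths in m; the calibration is good to about 2 mm. A picture is of the moment at which its call begins. camera_params takes no time and is no camera call.
- r.finish_job(): hands the job in; it is judged then, once.
The state is a dict: "time_s": time; "joints": joint angles; "joint_velocities": joint speeds; "effort": joint torques, N m; "tcp_pos": TCP position; "ee_rot": TCP orientation; "wrist_force": force on the tool from outside, world axes, zero at the start; "moment": the same for the moment, N m; "gripper_width": opening from 0.0 (shut) to 1.0 (fully open); "gripper_force": force on a finger pad.
Only numpy, scipy, OpenCV 4.12 (cv2) and the standard library are available. Lean on these libraries where they do the work, as an engineer would, in place of code of your own. Each camera call takes 0.05 s, during which the arm holds its last target. There are 200 camera calls.

## Working session

There is one attempt and no reset: what is moved stays moved. The work goes in short steps, Python scripts to look and compute and a tool call to move; the robot and the scene stay as the last step left them, time stands still between calls to the robot, and variables do not carry over. Pictures are saved under pics/ and viewed, at most 14 in all, crops included, and the job is handed in when it is done.

Besides the shell and the picture viewer there is one more tool, called after "Request:" by a JSON object that holds its "method" and its "body", one argument or row to a line. drive_tool: Moves the arm, as the interface text tells. Its arguments: {"type":"object","properties":{"steps":{"type":"array"}},"required":["steps"]}

```bash
mkdir -p pics; ls; python3 - <<'E'
from station import r
import cv2,numpy as np
np.set_printoptions(precision=4,suppress=True)
for n in ("top","side"):
    im=r.capture(n); cv2.imwrite(f"pics/{n}0.png",im)
    p=r.camera_params(n); print(n,p)
print(r.sense())
E
```

```text
pics
top {'camera_matrix': array([[453.0951,   0.    , 269.3559],
       [  0.    , 453.0951, 208.4795],
       [  0.    ,   0.    ,   1.    ]]), 'k1': 0.04536180683572008, 'extrinsics': array([[ 0.0038, -1.    ,  0.004 ,  0.0518],
       [-0.9996, -0.0039, -0.0295,  0.5605],
       [ 0.0296, -0.0039, -0.9996,  1.4396],
       [ 0.    ,  0.    ,  0.    ,  1.    ]])}
side {'camera_matrix': array([[481.6316,   0.    , 273.697 ],
       [  0.    , 481.6316, 204.9855],
       [  0.    ,   0.    ,   1.    ]]), 'k1': -0.12288966838427234, 'extrinsics': array([[ 1.    , -0.0043, -0.0038, -0.5845],
       [-0.0055, -0.5102, -0.8601,  0.0862],
       [ 0.0017,  0.8601, -0.5102,  1.6086],
       [ 0.    ,  0.    ,  0.    ,  1.    ]])}
{'time_s': 0.1, 'joints': array([-54.2264,  22.0863,   0.3891,  -0.0245, -68.4111, -14.8178]), 'joint_velocities': array([ 0.0054, -0.0499,  0.1806,  0.1288, -0.0525, -0.1148]), 'effort': array([ -0.0001, -39.169 ,  18.7936,   4.2319,   0.0135,  -0.0001]), 'tcp_pos': array([ 0.2234, -0.5832,  0.2406]), 'ee_rot': array([[-0.9339, -0.3575, -0.0008],
       [-0.3575,  0.9339,  0.0018],
       [ 0.0001,  0.0019, -1.    ]]), 'wrist_force': array([ 0.2686,  0.473 , -0.5628]), 'moment': array([-0.0033, -0.0189, -0.0419]), 'gripper_force': 0.0, 'gripper_width': 0.9982749115906523}
```

View pics/top0.png

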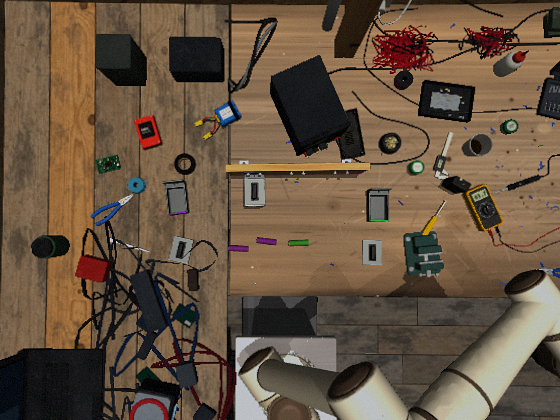

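View pics/side0.png

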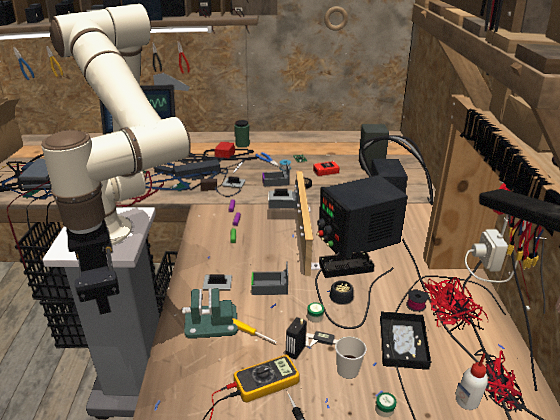

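```bash
cat > lib.py <<'E'
import cv2,numpy as np
from scipy.optimize import minimize
from scipy.ndimage import map_coordinates
try:
    from station import r
except Exception: r=None
np.set_printoptions(precision=4,suppress=True)
P={n:r.camera_params(n) for n in("top","side")}
def proj(n,X):
    p=P[n];X=np.atleast_2d(X);c=X@p["extrinsics"][:3,:3].T+p["extrinsics"][:3,3]
    s=c[:,:2]/c[:,2:];s=s*(1+p["k1"]*(s**2).sum(1,keepdims=True))
    return s*p["camera_matrix"][0,0]+p["camera_matrix"][:2,2]
def ray(n,uv,z):
    p=P[n];d=(np.array(uv,float)-p["camera_matrix"][:2,2])/p["camera_matrix"][0,0];s=d.copy()
    for _ in range(9): s=d/(1+p["k1"]*(s@s))
    R,t=p["extrinsics"][:3,:3],p["extrinsics"][:3,3];o=-R.T@t;v=R.T@np.append(s,1)
    return o+v*(z-o[2])/v[2]
def rect(x0,x1,y0,y1,z): 
    q=[(x0,y0,z),(x1,y0,z),(x1,y1,z),(x0,y1,z)];return [(q[i],q[(i+1)%4]) for i in range(4)]
mm=lambda L:np.array(L,float)/1000
BOX=mm(rect(-51,27,-27,27,34)+rect(-55,42,-31,31,34)[2:]+rect(-55,42,-31,31,34)[:1]+rect(-55,42,-31,31,34)[3:]+[((46,-31,70),(46,31,70)),((42,-31,70),(42,31,70)),((-55,-31,0),(-55,31,0))])
LID=mm(rect(-39.5,39.5,-31,31,10)+rect(-22,22,-7,7,32))
BOARD=mm([((-9,-210,132),(-9,210,132)),((9,-210,132),(9,210,132)),((-9,-210,132),(9,-210,132)),((-9,210,132),(9,210,132))])
def place(E,x,y,a,z=0):
    c,s=np.cos(a),np.sin(a);R=np.array([[c,-s,0],[s,c,0],[0,0,1]]);return E@R.T+[x,y,z]
def pts(E,n=40):
    t=np.linspace(0,1,n)[:,None];return np.vstack([a*(1-t)+b*t for a,b in E])
def grad(im,s):
    g=[np.hypot(cv2.Sobel(c,cv2.CV_32F,1,0),cv2.Sobel(c,cv2.CV_32F,0,1)) for c in cv2.split(cv2.GaussianBlur(im.astype(np.float32),(0,0),s))]
    return np.minimum(np.max(g,0),120)
def fit(E,ims,x0,z=0,fixed=()):
    x=np.array(x0,float);best=None
    for s,w in((2.0,1),(1.0,.4),(0.6,.2)):
        G={n:grad(im,s) for n,im in ims.items()}
        def f(q):
            Q=pts(place(E,*q[:2],q[2],z));return -sum(map_coordinates(G[n],proj(n,Q).T[::-1],order=1).mean() for n in ims)
        cand=[]
        for dx in(-.008*w,0,.008*w):
            for dy in(-.008*w,0,.008*w):
                S=x+np.array([[0,0,0],[.006*w,0,0],[0,.006*w,0],[0,0,.08*w]])+[dx,dy,0]
                cand.append(minimize(f,S[0],method="Nelder-Mead",options=dict(initial_simplex=S,maxiter=150)))
        b=min(cand,key=lambda o:o.fun);x=b.x
    return x,-b.fun
def draw(im,n,E,q,z=0,k=4,off=(0,0),col=(0,255,255)):
    for a,b in place(E,*q[:2],q[2],z):
        u=((proj(n,np.array([a,b]))-off+.5)*k*8).astype(int);cv2.line(im,tuple(map(int,u[0])),tuple(map(int,u[1])),col,1,cv2.LINE_AA,3)
def crop(im,off,w,h,k): return cv2.resize(im[off[1]:off[1]+h,off[0]:off[0]+w],None,fx=k,fy=k,interpolation=cv2.INTER_CUBIC)
def cells(im,n="top",z=.009):
    h=cv2.cvtColor(im,cv2.COLOR_BGR2HSV);out=[]
    for nm,lo,hi in(("purple",135,160),("green",50,72)):
        m=cv2.inRange(h,(lo,120,60),(hi,255,255));k,L,st,c=cv2.connectedComponentsWithStats(m)
        for i in range(1,k):
            if st[i,4]>40:
                (cx,cy),sz,_=cv2.minAreaRect(np.argwhere(L==i)[:,::-1].astype(np.float32));v=np.argwhere(L==i)[:,::-1].astype(float)
                ev=np.linalg.svd(v-v.mean(0))[2][0] if len(v)<3000 else [1,0];u=v.mean(0)
                a=ray(n,u-10*ev,z);b=ray(n,u+10*ev,z);out.append((nm,u,st[i,4],sz,ray(n,u,z)[:2],np.degrees(np.arctan2(*(b-a)[[1,0]]))))
    return out
E
python3 - <<'E'
from lib import *
t=cv2.imread("pics/top0.png");s=cv2.imread("pics/side0.png");I={"top":t,"side":s}
for c in cells(t):print(*c)
g={}
for nm,E,uv,z in(("pbox",BOX,(177,198),.034),("gbox",BOX,(377,205),.034),("lid1",LID,(180,249),.01),("lid2",LID,(372,251),.01),("board",BOARD,(299,167),.132)):
    X=ray("top",uv,z); a=fit(E,{"top":t},[X[0],X[1],0]);b=fit(E,I,a[0]);g[nm]=(E,a[0]);print(nm,X[:2],*a,*b)
off=(160,150);k=3.3;o=crop(t,off,240,125,k)
for E,q in g.values():draw(o,"top",E,q,0,k,off)
cv2.imwrite("pics/o1.png",o)
E
```

```text
purple [266.25 240.73] 100 (19.32552146911621, 5.079850673675537) [0.4575 0.0634] -96.47192502346101
purple [238.1546 248.0619] 97 (5.0, 18.0) [0.4339 0.1527] -90.7441971170295
green [298.3061 242.5408] 98 (5.0, 19.0) [ 0.4521 -0.0387] -85.63214835317784
pbox [0.5913 0.3434] [0.5998 0.3434 0.1022] 118.40853881835938 [0.5986 0.3416 0.0775] 229.07427978515625
gbox [ 0.5718 -0.2833] [ 0.5767 -0.277   0.0052] 118.42400360107422 [ 0.5766 -0.2898 -0.0039] 227.208251953125
lid1 [0.4305 0.337 ] [ 0.4277  0.3375 -0.1931] 111.27140808105469 [ 0.4283  0.3327 -0.2127] 221.54957580566406
lid2 [ 0.4264 -0.2727] [ 0.4245 -0.2702 -0.0059] 116.61036682128906 [ 0.4226 -0.2743 -0.0313] 219.70742797851562
board [ 0.6786 -0.032 ] [ 0.6798 -0.0268  0.0164] 118.45413970947266 [ 0.6791 -0.0289  0.0163] 226.9507598876953
```

View pics/o1.png

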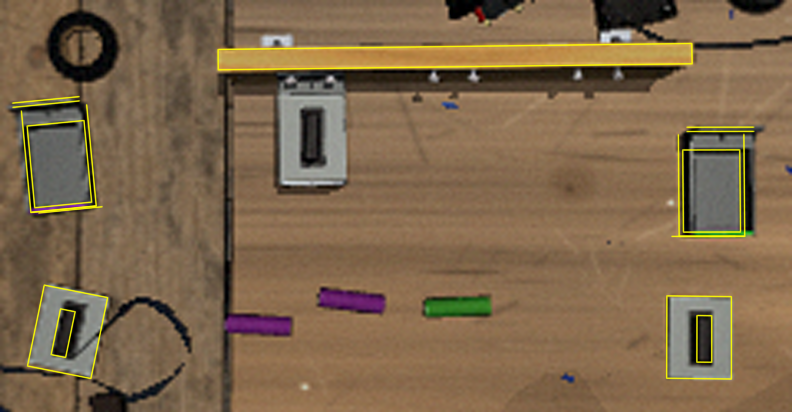

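```bash
sed -i 's/return np.minimum(np.max(g,0),120)/return np.sqrt(np.max(g,0))/' lib.py; cat > meas.py <<'E'
from lib import *
import sys
t=cv2.imread("pics/top0.png");s=cv2.imread("pics/side0.png");I={"top":t,"side":s}
g={}
for nm,E,uv,z in(("pbox",BOX,(178,199),.034),("gbox",BOX,(377.5,207),.034),("lid1",LID,(180,249),.01),("lid2",LID,(372,251),.01),("board",BOARD,(299,167),.132)):
    X=ray("top",uv,z); X[0]+=.012*("box" in nm);a=fit(E,{"top":t},[X[0],X[1],{"pbox":.1,"lid1":-.2}.get(nm,0)]);b=fit(E,I,a[0]);g[nm]=(E,a[0],b[0]);print(nm,*a,*b)
off=(160,150);k=3.3;o=crop(t,off,240,125,k)
for E,q,_ in g.values():draw(o,"top",E,q,0,k,off)
offs=(195,180);o2=crop(s,offs,120,120,k)
for E,q,b in g.values():
    draw(o2,"side",E,q,0,k,offs);draw(o2,"side",E,b,0,k,offs,(255,255,0))
o2=cv2.copyMakeBorder(o2,0,0,0,o.shape[1]-o2.shape[1],0)[:398]
h=o2.shape[0]
cv2.imwrite("pics/o2.png",o);cv2.imwrite("pics/o2s.png",o2)
E
python3 meas.py
```

```text
pbox [0.599  0.3418 0.0987] 15.294038772583008 [0.5981 0.3395 0.0883] 29.62413787841797
gbox [ 0.5736 -0.2865  0.0047] 16.532350540161133 [ 0.575  -0.2901  0.0352] 32.58673095703125
lid1 [ 0.4279  0.3367 -0.2044] 14.875287055969238 [ 0.4274  0.3309 -0.3992] 28.639244079589844
lid2 [ 0.4218 -0.273  -0.0138] 14.8698091506958 [ 0.422  -0.2745 -0.025 ] 28.9068660736084
board [ 0.679  -0.0267  0.0191] 16.546289443969727 [ 0.6783 -0.029   0.0185] 31.816810607910156
```

View pics/o2.png

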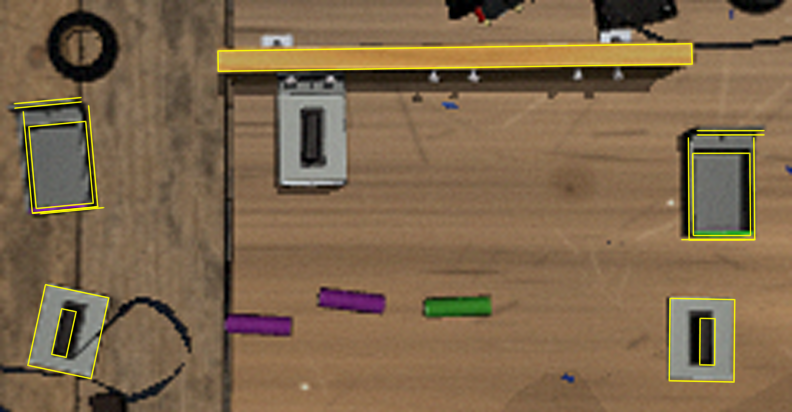

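View pics/o2s.png

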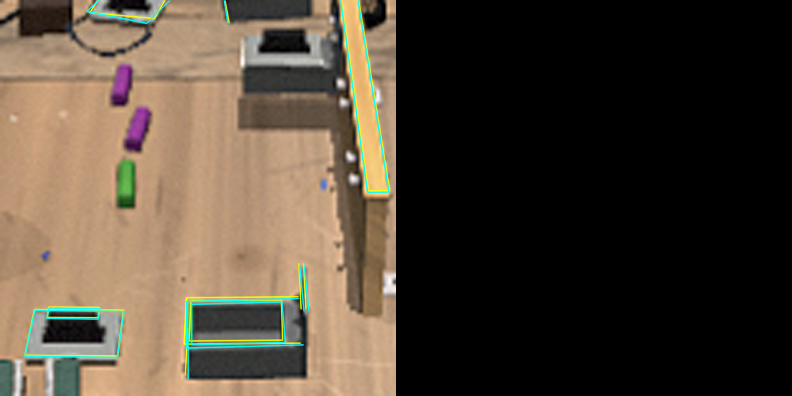

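```bash
python3 - <<'E'
from lib import *
t=cv2.imread("pics/top0.png");s=cv2.imread("pics/side0.png")
for n,im,q in(("top",t,[.679,-.0267,.0191]),("side",s,[.6783,-.029,.0185])):
    h=cv2.cvtColor(im,cv2.COLOR_BGR2HSV)
    for y in(18,-18,-112,-148):
        u=proj(n,place(mm([[[-17,y,105]]*2]),*q)[0,:1])[0];print(n,y,"pred",u,end=" ")
        a,b=int(u[0]),int(u[1]);g=im[b-6:b+7,a-6:a+7].min(2).astype(float);w=np.clip(g-120,0,None)
        yy,xx=np.mgrid[b-6:b+7,a-6:a+7];print("obs",(w*xx).sum()/w.sum(),(w*yy).sum()/w.sum(),g.max())
a=crop(t,(362,180),40,90,7);b=crop(t,(282,155),75,35,7)
a[:b.shape[0],:0]=0
o=np.zeros((630,280+525,3),np.uint8);o[:,:280]=a;o[:245,280:]=b;c=crop(s,(288,200),60,40,8);o[245:245+320,280:280+480]=c
cv2.imwrite("pics/z1.png",o[:600,:800])
E
```

```text
top 18 pred [290.6704 173.7086] obs 290.9920634920635 172.46031746031747 188.0
top -18 pred [302.7187 173.5241] obs 303.0601092896175 172.66666666666666 183.0
top -112 pred [334.2011 173.0317] obs 334.8142857142857 172.4 200.0
top -148 pred [346.2734 172.8389] obs 347.0 172.0 168.0
side 18 pred [297.3792 204.3615] obs 295.79594423320657 203.11153358681875 213.0
side -18 pred [298.1228 210.1813] obs 298.3874425727412 207.67993874425727 213.0
side -112 pred [300.2102 226.5552] obs 298.67164179104475 225.8818407960199 222.0
side -148 pred [301.0706 233.3203] obs 300.47846889952154 231.67368421052632 222.0
```

View pics/z1.png

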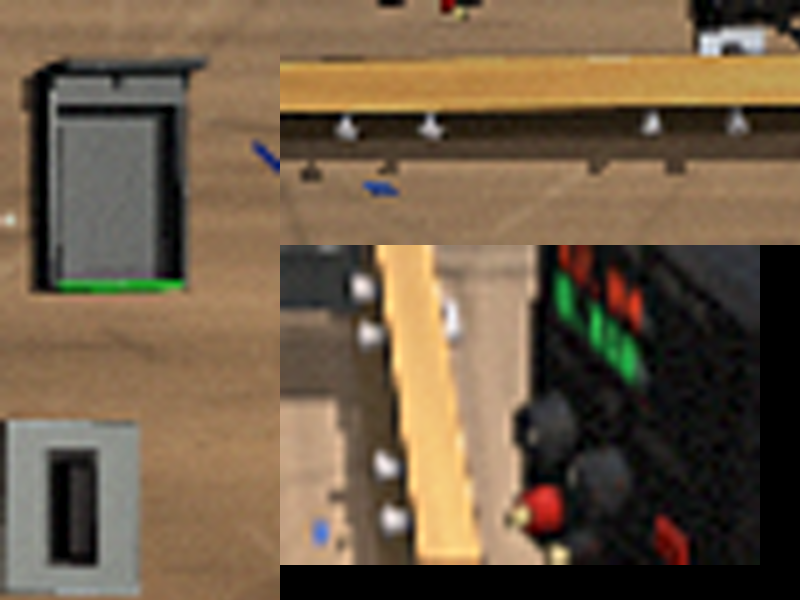

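```bash
cat > go.py <<'E'
import sys
from lib import *
# usage: go.py x y z yaw : tool-axis moves from the measured pose
s=r.sense();R=s["ee_rot"];p=s["tcp_pos"];a=np.arctan2(-R[1,0],-R[0,0])
x,y,z,w=map(float,sys.argv[1:5]);d=np.array([x,y,z])-p
T=np.array([[-np.cos(w),-np.sin(w),0],[-np.sin(w),np.cos(w),0],[0,0,-1]]);t=T@d
print("t",s["time_s"],"p",p,"yaw",round(a,4),"W",s["wrist_force"],"g",s["gripper_width"],s["gripper_force"])
print("tilt",R[:2,2],"turn z",round(a-w,4),"shift",t,"rows",np.abs(t).max()/.04)
E
python3 go.py 0.567 -0.287 0.24 0.005; python3 go.py 0.567 -0.287 0.024 0.005
```

```text
t 0.1 p [ 0.2234 -0.5832  0.2406] yaw 0.3656 W [ 0.2686  0.473  -0.5628] g 0.9982749115906523 0.0
tilt [-0.0008  0.0018] turn z 0.3606 shift [-0.3451  0.2945  0.0006] rows 8.627295623476376
t 0.1 p [ 0.2234 -0.5832  0.2406] yaw 0.3656 W [ 0.2686  0.473  -0.5628] g 0.9982749115906523 0.0
tilt [-0.0008  0.0018] turn z 0.3606 shift [-0.3451  0.2945  0.2166] rows 8.627295623476376
```

Request:
{"method": "drive_tool", "body": {
  "steps": [0,0,0.12,0,0,0,1,0,0,0.12,0,0,0,1,0,0,0.12,0,0,0,1,0,0,0,-0.0288,0.0245,0,1,0,0,0,-0.0288,0.0245,0,1,0,0,0,-0.0288,0.0245,0,1,0,0,0,-0.0288,0.0245,0,1,0,0,0,-0.0288,0.0245,0,1,0,0,0,-0.0288,0.0245,0,1,0,0,0,-0.0288,0.0245,0,1]
}}

```text
time_s: 0.93
tcp_pos: [0.4251, -0.4093, 0.2412]
ee_rot: [[-1.0, -0.006, -0.001], [-0.006, 1.0, 0.001], [0.001, 0.001, -1.0]]
wrist_force: [-0.3, 0.7, 0.1]
gripper_width: 1.005
gripper_force: 0.0
```

Request:
{"method": "drive_tool", "body": {
  "steps": [0,0,0,-0.0288,0.0245,0,1,0,0,0,-0.0288,0.0245,0,1,0,0,0,-0.0288,0.0245,0,1,0,0,0,-0.0288,0.0245,0,1,0,0,0,-0.0288,0.0245,0,1,0,0,0,0,0,0,1,0,0,0,0,0,0,1,0,0,0,0,0,0,1]
}}

```text
time_s: 1.6
tcp_pos: [0.567, -0.2875, 0.2409]
ee_rot: [[-1.0, -0.006, -0.002], [-0.006, 1.0, 0.0], [0.002, 0.0, -1.0]]
wrist_force: [-1.1, 0.2, 0.2]
gripper_width: 1.0
gripper_force: 0.0
```

```bash
python3 go.py 0.567 -0.287 0.024 0.005
```

```text
t 1.6 p [ 0.567  -0.2875  0.2409] yaw 0.0062 W [-1.0945  0.2161  0.2372] g 0.9997705444064802 0.0
tilt [-0.0015  0.0004] turn z 0.0012 shift [0.     0.0005 0.2169] rows 5.422683349525697
```

Request:
{"method": "drive_tool", "body": {
  "steps": [0,0,0,0,0,0.036,1,0,0,0,0,0,0.036,1,0,0,0,0,0,0.036,1,0,0,0,0,0,0.036,1,0,0,0,0,0,0.036,1,0,0,0,0,0,0.02,1,0,0,0,0,0,0.0165,1,0,0,0,0,0,0,1,0,0,0,0,0,0,1,0,0,0,0,0,0,0.8]
}}

```text
time_s: 2.43
tcp_pos: [0.5677, -0.2887, 0.0265]
ee_rot: [[-1.0, -0.005, 0.002], [-0.005, 1.0, -0.001], [-0.002, -0.001, -1.0]]
wrist_force: [-0.2, -0.4, 0.3]
gripper_width: 0.974
gripper_force: 0.0
```

Request:
{"method": "drive_tool", "body": {
  "steps": [0,0,0,0,0,0,0.75,0,0,0,0,0,0,0.7,0,0,0,0,0,0,0.5,0,0,0,0,0,0,0,0,0,0,0,0,0,0,0,0,0,0,0,0,0,0,0,0,0,0,0,0]
}}

```text
time_s: 3.02
tcp_pos: [0.5679, -0.2877, 0.026]
ee_rot: [[-1.0, -0.006, 0.001], [-0.006, 1.0, -0.001], [-0.001, -0.001, -1.0]]
wrist_force: [-0.7, -0.2, 6.2]
gripper_width: 0.708
gripper_force: 30.0
```

```bash
python3 go.py 0.567 -0.287 0.024 0.005; python3 - <<'E'
from lib import *
I={n:r.capture(n) for n in P}
for n in I:cv2.imwrite(f"pics/g1{n}.png",I[n])
o=np.hstack([crop(I["top"],(330,150),90,110,4),crop(I["side"],(210,190),110,110,4)]);cv2.imwrite("pics/g1.png",o)
E
```

```text
t 3.0167 p [ 0.5679 -0.2877  0.026 ] yaw 0.0062 W [-0.6999 -0.2067  6.195 ] g 0.7079043220694736 30.000228588469326
tilt [ 0.0009 -0.0005] turn z 0.0012 shift [0.0009 0.0008 0.002 ] rows 0.04983246829705556
```

View pics/g1.png

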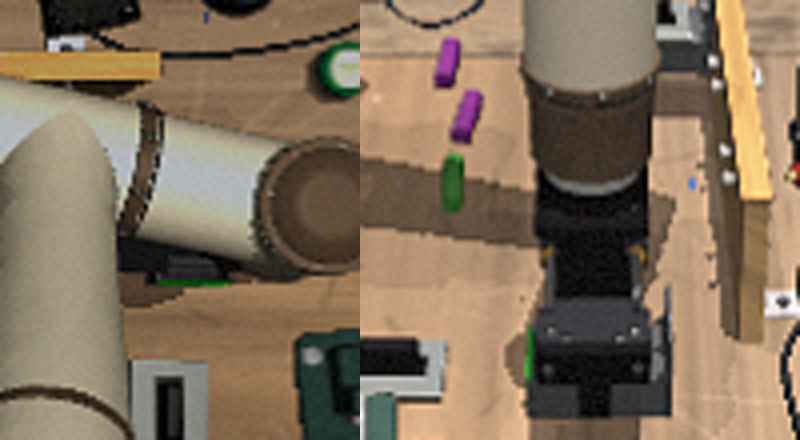

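Request:
{"method": "drive_tool", "body": {
  "steps": [0,0,0,0,0,-0.01,0,0,0,0,0,0,-0.02,0,0,0,0,0,0,-0.02,0,0,0,-0.013,0,0,-0.009,0,0,0,0,0,0,0,0,0,0,0,0,0,0,0]
}}

```text
time_s: 3.62
tcp_pos: [0.5672, -0.2873, 0.0839]
ee_rot: [[-1.0, -0.018, 0.0], [-0.018, 1.0, 0.001], [-0.0, 0.001, -1.0]]
wrist_force: [-0.2, 0.3, -2.2]
gripper_width: 0.71
gripper_force: 30.0
```

```bash
python3 go.py 0.590 -0.159 0.085 0.019
```

```text
t 3.6167 p [ 0.5672 -0.2873  0.0839] yaw 0.0184 W [-0.1562  0.3441 -2.1965] g 0.7104309566376509 29.99964751303196
tilt [0.0003 0.0006] turn z -0.0006 shift [-0.0252  0.1279 -0.0011] rows 3.1973507416008706
```

Request:
{"method": "drive_tool", "body": {
  "steps": [0,0,0,-0.005,0.03,0,0,0,0,0,-0.005,0.03,0,0,0,0,0,-0.005,0.03,0,0,0,0,0,-0.005,0.03,-0.001,0,0,0,0,-0.005,0.008,0,0,0,0,0,0,0,0,0,0,0,0,0,0,0,0]
}}

```text
time_s: 4.2
tcp_pos: [0.5895, -0.1588, 0.0838]
ee_rot: [[-1.0, -0.02, -0.002], [-0.02, 1.0, 0.0], [0.002, 0.0, -1.0]]
wrist_force: [-0.9, -0.4, -0.9]
gripper_width: 0.706
gripper_force: 30.0
```

```bash
python3 go.py 0.590 -0.159 0.085 0.019;python3 - <<'E'
from lib import *
I={n:r.capture(n) for n in P}
for n in I:cv2.imwrite(f"pics/g2{n}.png",I[n])
o=np.hstack([crop(I["top"],(280,140),100,100,4),crop(I["side"],(240,180),100,100,4)]);cv2.imwrite("pics/g2.png",o)
E
```

```text
t 4.2 p [ 0.5895 -0.1588  0.0838] yaw 0.0197 W [-0.9238 -0.4207 -0.922 ] g 0.7062027856854856 29.999703923240304
tilt [-0.0024  0.0002] turn z 0.0007 shift [-0.0005 -0.0002 -0.0012] rows 0.030554243163917125
```

View pics/g2.png

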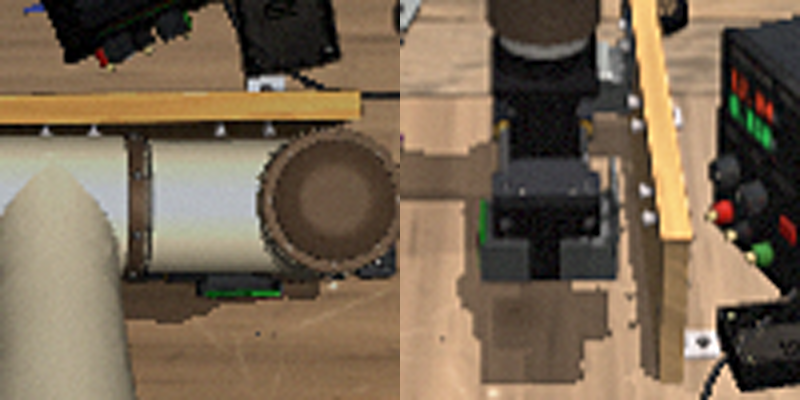

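Request:
{"method": "drive_tool", "body": {
  "steps": [0,0,0,-0.009,0,-0.0012,0,0,0,0,-0.009,0,0,0,0,0,0,0,0,0,0,0,0,0,-0.003,0,0,0,0,0,0,-0.003,0,0,0,0,0,0,0,0,0,0]
}}

```text
time_s: 4.8
tcp_pos: [0.6146, -0.1589, 0.0862]
ee_rot: [[-1.0, -0.019, 0.0], [-0.019, 1.0, -0.0], [-0.0, -0.0, -1.0]]
wrist_force: [-0.1, -0.0, -0.9]
gripper_width: 0.709
gripper_force: 30.0
```

Request:
{"method": "drive_tool", "body": {
  "steps": [0,0,0,-0.002,0,0,0,0,0,0,-0.002,0,0,0,0,0,0,0,0,0,0]
}}

```text
time_s: 5.05
tcp_pos: [0.6161, -0.1587, 0.0856]
ee_rot: [[-1.0, -0.018, -0.005], [-0.018, 1.0, 0.0], [0.005, 0.0, -1.0]]
wrist_force: [-4.3, -0.3, -0.1]
gripper_width: 0.71
gripper_force: 30.0
```

Request:
{"method": "drive_tool", "body": {
  "steps": [0,0,0,0,0,0.003,0,0,0,0,0,0,0.003,0,0,0,0,0,0,0.003,0,0,0,0,0,0,0.002,0,0,0,0,0,0,0,0]
}}

```text
time_s: 5.47
tcp_pos: [0.6174, -0.1587, 0.0746]
ee_rot: [[-1.0, -0.019, -0.002], [-0.019, 1.0, 0.0], [0.002, 0.0, -1.0]]
wrist_force: [-4.7, -1.5, 0.1]
gripper_width: 0.709
gripper_force: 30.0
```

Request:
{"method": "drive_tool", "body": {
  "steps": [0,0,0,0,0,0.0015,0,0,0,0,0,0,0.0015,0,0,0,0,0,0,0,0]
}}

```text
time_s: 5.72
tcp_pos: [0.6173, -0.1587, 0.0719]
ee_rot: [[-1.0, -0.019, -0.002], [-0.019, 1.0, 0.0], [0.002, 0.0, -1.0]]
wrist_force: [-5.1, -1.1, 0.9]
gripper_width: 0.714
gripper_force: 30.0
```

Request:
{"method": "drive_tool", "body": {
  "steps": [0,0,0,0,0,0.0015,0,0,0,0,0,0,0.001,0,0,0,0,0,0,0,0]
}}

```text
time_s: 5.97
tcp_pos: [0.6173, -0.1587, 0.0697]
ee_rot: [[-1.0, -0.019, -0.002], [-0.019, 1.0, -0.0], [0.002, -0.0, -1.0]]
wrist_force: [-4.8, -0.6, 2.2]
gripper_width: 0.708
gripper_force: 30.0
```

Request:
{"method": "drive_tool", "body": {
  "steps": [0,0,0,0,0,0.001,0,0,0,0,0,0,0.001,0,0,0,0,0,0,0,0]
}}

```text
time_s: 6.22
tcp_pos: [0.6173, -0.1588, 0.0693]
ee_rot: [[-1.0, -0.019, -0.002], [-0.019, 1.0, -0.0], [0.002, -0.0, -1.0]]
wrist_force: [-8.8, 0.8, 9.7]
gripper_width: 0.713
gripper_force: 30.0
```

Request:
{"method": "drive_tool", "body": {
  "steps": [0,0,0,0,0,0.001,0,0,0,0,0,0,0.001,0,0,0,0,0,0,0,0]
}}

```text
time_s: 6.47
tcp_pos: [0.6173, -0.1588, 0.0687]
ee_rot: [[-1.0, -0.02, -0.001], [-0.02, 1.0, -0.001], [0.001, -0.001, -1.0]]
wrist_force: [-11.2, 1.7, 15.4]
gripper_width: 0.711
gripper_force: 30.0
```

Request:
{"method": "drive_tool", "body": {
  "steps": [0,0,0,0,0,0,0.95,0,0,0,0,0,0,0.95,0,0,0,0,0,0,0.95,0,0,0,0,0,0,0.95,0,0,0,0,0,-0.01,0.95,0,0,0,0,0,-0.035,0.95,0,0,0,0,0,-0.035,0.95,0,0,0,0,0,-0.035,0.95,0,0,0,0,0,-0.02,0.95,0,0,0,0,0,0,0.95]
}}

```text
time_s: 7.3
tcp_pos: [0.6215, -0.1592, 0.2081]
ee_rot: [[-1.0, -0.02, 0.013], [-0.02, 1.0, -0.002], [-0.013, -0.002, -1.0]]
wrist_force: [0.8, -1.4, 0.1]
gripper_width: 0.95
gripper_force: 0.0
```

```bash
python3 go.py 0.5925 0.3395 0.205 0.095;python3 - <<'E'
from lib import *
I={n:r.capture(n) for n in P}
for n in I:cv2.imwrite(f"pics/g3{n}.png",I[n])
s=I["side"];o=crop(s,(240,180),100,100,5)
for z,c in((.045,(0,255,255)),(.059,(255,255,0))):draw(o,"side",BOX,[.6255,-.1595,.019],z,5,(240,180),c)
cv2.imwrite("pics/g3.png",o)
E
```

```text
t 7.3 p [ 0.6215 -0.1592  0.2081] yaw 0.02 W [ 0.8355 -1.3588  0.1156] g 0.9497343548990067 0.0
tilt [ 0.0131 -0.0021] turn z -0.075 shift [-0.0185  0.4992  0.0031] rows 12.480100426411582
```

View pics/g3.png

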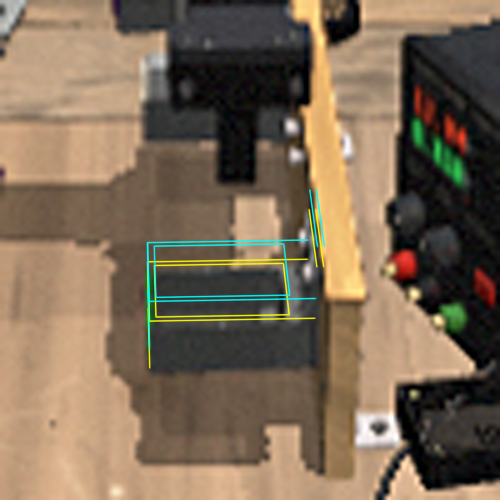

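Request:
{"method": "drive_tool", "body": {
  "steps": [0,0,-0.075,0,0,0,1,0,0,0,-0.0015,0.0384,0,1,0,0,0,-0.0015,0.0384,0,1,0,0,0,-0.0015,0.0384,0,1,0,0,0,-0.0015,0.0384,0,1,0,0,0,-0.0015,0.0384,0,1,0,0,0,-0.0015,0.0384,0,1,0,0,0,-0.0015,0.0384,0,1,0,0,0,-0.0015,0.0384,0,1,0,0,0,-0.0015,0.0384,0,1]
}}

```text
time_s: 8.23
tcp_pos: [0.598, 0.1883, 0.199]
ee_rot: [[-0.996, -0.094, -0.003], [-0.094, 0.996, -0.001], [0.003, -0.001, -1.0]]
wrist_force: [0.1, -0.8, -0.1]
gripper_width: 1.006
gripper_force: 0.0
```

Request:
{"method": "drive_tool", "body": {
  "steps": [0,0,0,-0.0015,0.0384,0,1,0,0,0,-0.0015,0.0384,0,1,0,0,0,-0.0015,0.0384,0,1,0,0,0,-0.0015,0.0384,0,1,0,0,0,0,0,0,1,0,0,0,0,0,0,1,0,0,0,0,0,0,1]
}}

```text
time_s: 8.82
tcp_pos: [0.59, 0.3398, 0.1989]
ee_rot: [[-0.996, -0.094, -0.003], [-0.094, 0.996, -0.002], [0.003, -0.002, -1.0]]
wrist_force: [0.9, -0.0, -0.3]
gripper_width: 1.0
gripper_force: 0.0
```

```bash
python3 go.py 0.5925 0.3395 0.025 0.095
```

```text
t 8.8167 p [0.59   0.3398 0.1989] yaw 0.0942 W [ 0.8632 -0.024  -0.3103] g 1.0000716332392183 0.0
tilt [-0.0026 -0.0022] turn z -0.0008 shift [-0.0024 -0.0005  0.1739] rows 4.348328088813774
```

Request:
{"method": "drive_tool", "body": {
  "steps": [0,0,0,-0.0024,0,0.036,1,0,0,0,0,0,0.036,1,0,0,0,0,0,0.036,1,0,0,0,0,0,0.036,1,0,0,0,0,0,0.02,1,0,0,0,0,0,0.01,1,0,0,0,0,0,0,1,0,0,0,0,0,0,0.8,0,0,0,0,0,0,0.75,0,0,0,0,0,0,0.7]
}}

```text
time_s: 9.65
tcp_pos: [0.5943, 0.3411, 0.0292]
ee_rot: [[-0.996, -0.094, 0.003], [-0.094, 0.996, 0.003], [-0.004, 0.002, -1.0]]
wrist_force: [-0.9, 0.7, 1.5]
gripper_width: 0.849
gripper_force: 0.5
```

Request:
{"method": "drive_tool", "body": {
  "steps": [0,0,0,0,0,0,0.5,0,0,0,0,0,0,0,0,0,0,0,0,0,0,0,0,0,0,0,0,0,0,0,0,0,0,0,0,0,0,0,0,0,0,0]
}}

```text
time_s: 10.15
tcp_pos: [0.594, 0.3415, 0.0286]
ee_rot: [[-0.996, -0.094, 0.003], [-0.094, 0.996, 0.002], [-0.003, 0.002, -1.0]]
wrist_force: [-0.6, 0.2, 6.1]
gripper_width: 0.706
gripper_force: 30.0
```

```bash
python3 go.py 0.5925 0.3395 0.085 0.019; python3 -c "
import sys;sys.argv=['',0.5890,-0.029,.085,.019];exec(open('go.py').read())"
```

```text
t 10.15 p [0.594  0.3415 0.0286] yaw 0.0944 W [-0.6327  0.1649  6.0785] g 0.7056639614060282 29.991349037736654
tilt [0.0028 0.0022] turn z 0.0754 shift [ 0.0015 -0.0019 -0.0564] rows 1.409352765040943
t 10.15 p [0.594  0.3415 0.0286] yaw 0.0944 W [-0.6327  0.1649  6.0785] g 0.7056639614060282 29.991349037736654
tilt [0.0028 0.0022] turn z 0.0754 shift [ 0.012  -0.3703 -0.0564] rows 9.257896795741496
```

Request:
{"method": "drive_tool", "body": {
  "steps": [0,0,0,0,0,-0.012,0,0,0,0,0,0,-0.035,0,0,0,0,0,0,-0.035,0,0,0,0,0,0,-0.035,0,0,0,0,0,0,-0.035,0,0,0,0.0754,0,0,0,0,0,0,0,0.004,-0.037,0,0,0,0,0,0.004,-0.037,0,0,0,0,0,0.004,-0.037,0,0,0,0,0,0,-0.037,0,0]
}}

```text
time_s: 10.98
tcp_pos: [0.5819, 0.1903, 0.1785]
ee_rot: [[-1.0, -0.019, -0.003], [-0.019, 1.0, -0.001], [0.003, -0.001, -1.0]]
wrist_force: [0.5, -0.2, -1.4]
gripper_width: 0.707
gripper_force: 30.0
```

Request:
{"method": "drive_tool", "body": {
  "steps": [0,0,0,0,-0.037,0,0,0,0,0,0,-0.037,0,0,0,0,0,0,-0.037,0,0,0,0,0,0,-0.037,0,0,0,0,0,0,-0.037,0,0,0,0,0,0,-0.037,0,0,0,0,0,0,0,0,0,0,0,0,0,0,0,0,0,0,0,0,0,0,0]
}}

```text
time_s: 11.73
tcp_pos: [0.5873, -0.03, 0.1786]
ee_rot: [[-1.0, -0.018, -0.001], [-0.018, 1.0, 0.0], [0.001, 0.0, -1.0]]
wrist_force: [0.3, 0.3, -0.0]
gripper_width: 0.713
gripper_force: 30.0
```

```bash
python3 go.py 0.588 -0.0287 0.088 0.019
```

```text
t 11.7333 p [ 0.5873 -0.03    0.1786] yaw 0.0175 W [ 0.2795  0.258  -0.0165] g 0.7133454500526257 29.996496895328164
tilt [-0.0012  0.0001] turn z -0.0015 shift [-0.0007  0.0012  0.0906] rows 2.2648943346585724
```

Request:
{"method": "drive_tool", "body": {
  "steps": [0,0,-0.0015,0,0.0012,0.03,0,0,0,0,0,0,0.03,0,0,0,0,0,0,0.0305,0,0,0,0,0,0,0,0,0,0,0,0,0,0,0,0,0,0,0,0,0,0]
}}

```text
time_s: 12.23
tcp_pos: [0.5892, -0.0276, 0.0899]
ee_rot: [[-1.0, -0.022, 0.002], [-0.022, 1.0, -0.0], [-0.002, -0.0, -1.0]]
wrist_force: [0.0, 0.5, -0.9]
gripper_width: 0.715
gripper_force: 30.0
```

```bash
python3 go.py 0.588 -0.0287 0.088 0.019;python3 - <<'E'
from lib import *
I={n:r.capture(n) for n in P}
for n in I:cv2.imwrite(f"pics/g4{n}.png",I[n])
p=r.sense()["tcp_pos"];q=[p[0]+.0048,p[1],.019]
o=np.hstack([crop(I["top"],(270,150),80,80,5),crop(I["side"],(240,160),80,80,5)])
a=o[:,:400].copy();draw(a,"top",BOX,q,p[2]-.0286,5,(270,150));o[:,:400]=a
a=o[:,400:].copy();draw(a,"side",BOX,q,p[2]-.0286,5,(240,160));o[:,400:]=a
cv2.imwrite("pics/g4.png",o)
E
```

```text
t 12.2333 p [ 0.5892 -0.0276  0.0899] yaw 0.0221 W [ 0.0345  0.5369 -0.8755] g 0.714624939173971 29.996536464896053
tilt [ 0.0025 -0.0003] turn z 0.0031 shift [ 0.0013 -0.0011  0.0019] rows 0.046304832236654034
```

Request:
{"method": "drive_tool", "body": {
  "steps": [0,0,0.003,0,-0.0011,0.0015,0,0,0,0,-0.007,0,0,0,0,0,0,-0.007,0,0,0,0,0,0,0,0,0,0,0,0,0,0,0,0,0]
}}

```text
time_s: 12.75
tcp_pos: [0.6026, -0.0295, 0.0868]
ee_rot: [[-1.0, -0.017, 0.001], [-0.017, 1.0, 0.0], [-0.001, 0.0, -1.0]]
wrist_force: [-0.8, 0.3, -0.9]
gripper_width: 0.709
gripper_force: 30.0
```

Request:
{"method": "drive_tool", "body": {
  "steps": [0,0,0,-0.003,0,0,0,0,0,0,-0.003,0,0,0,0,0,0,0,0,0,0]
}}

```text
time_s: 13.0
tcp_pos: [0.6086, -0.0293, 0.0867]
ee_rot: [[-1.0, -0.017, 0.001], [-0.017, 1.0, -0.0], [-0.001, -0.0, -1.0]]
wrist_force: [-0.4, -0.2, -1.2]
gripper_width: 0.708
gripper_force: 30.0
```

Request:
{"method": "drive_tool", "body": {
  "steps": [0,0,0,-0.003,0,0,0,0,0,0,-0.002,0,0,0,0,0,0,0,0,0,0]
}}

```text
time_s: 13.25
tcp_pos: [0.6134, -0.0292, 0.0867]
ee_rot: [[-1.0, -0.017, 0.0], [-0.017, 1.0, 0.0], [-0.0, -0.0, -1.0]]
wrist_force: [-0.6, 0.5, -1.5]
gripper_width: 0.709
gripper_force: 30.0
```

Request:
{"method": "drive_tool", "body": {
  "steps": [0,0,0,-0.002,0,0,0,0,0,0,-0.002,0,0,0,0,0,0,0,0,0,0]
}}

```text
time_s: 13.5
tcp_pos: [0.6174, -0.0291, 0.0868]
ee_rot: [[-1.0, -0.017, 0.0], [-0.017, 1.0, -0.0], [-0.0, -0.0, -1.0]]
wrist_force: [0.6, 0.7, -1.4]
gripper_width: 0.714
gripper_force: 30.0
```

No contact yet; go on until the plate meets the board.

Request:
{"method": "drive_tool", "body": {
  "steps": [0,0,0,-0.0015,0,0,0,0,0,0,-0.0015,0,0,0,0,0,0,0,0,0,0]
}}

```text
time_s: 13.75
tcp_pos: [0.6201, -0.0291, 0.0867]
ee_rot: [[-1.0, -0.017, 0.0], [-0.017, 1.0, -0.0], [-0.0, -0.0, -1.0]]
wrist_force: [0.3, -0.3, -1.2]
gripper_width: 0.706
gripper_force: 30.0
```

```bash
python3 go.py 0.62 -0.0289 0.088 0.019
```

```text
t 13.75 p [ 0.6201 -0.0291  0.0867] yaw 0.0169 W [ 0.2666 -0.3096 -1.2206] g 0.7061365692488681 29.996412273030728
tilt [ 0.0001 -0.    ] turn z -0.0021 shift [ 0.0001  0.0002 -0.0013] rows 0.03198051716495273
```

Request:
{"method": "drive_tool", "body": {
  "steps": [0,0,-0.002,-0.0015,0,0,0,0,0,0,0,0,0,0,0,0,0,0,0,0,0]
}}

```text
time_s: 14.0
tcp_pos: [0.6204, -0.0292, 0.0864]
ee_rot: [[-1.0, -0.018, -0.002], [-0.018, 1.0, -0.0], [0.002, -0.0, -1.0]]
wrist_force: [-3.7, -0.3, -1.2]
gripper_width: 0.711
gripper_force: 30.0
```

Request:
{"method": "drive_tool", "body": {
  "steps": [0,0,0,-0.0015,0,0,0,0,0,0,0,0,0,0,0,0,0,0,0,0,0]
}}

```text
time_s: 14.25
tcp_pos: [0.6206, -0.0293, 0.0861]
ee_rot: [[-1.0, -0.018, -0.005], [-0.018, 1.0, -0.0], [0.005, -0.0, -1.0]]
wrist_force: [-6.2, 1.5, 1.3]
gripper_width: 0.707
gripper_force: 30.0
```

Request:
{"method": "drive_tool", "body": {
  "steps": [0,0,0,-0.0015,0,0,0,0,0,0,0,0,0,0,0,0,0,0,0,0,0]
}}

```text
time_s: 14.5
tcp_pos: [0.6207, -0.0293, 0.0859]
ee_rot: [[-1.0, -0.018, -0.009], [-0.018, 1.0, -0.0], [0.009, -0.0, -1.0]]
wrist_force: [-8.7, 1.1, 2.3]
gripper_width: 0.707
gripper_force: 30.0
```

Request:
{"method": "drive_tool", "body": {
  "steps": [0,0,0,0.002,0,0.003,0,0,0,0,0,0,0.003,0,0,0,0,0,0,0.003,0,0,0,0,0,0,0.002,0,0,0,0,0,0,0,0]
}}

```text
time_s: 14.92
tcp_pos: [0.6207, -0.0294, 0.0748]
ee_rot: [[-1.0, -0.018, -0.004], [-0.018, 1.0, -0.0], [0.004, -0.0, -1.0]]
wrist_force: [-4.5, -0.2, -1.3]
gripper_width: 0.712
gripper_force: 30.0
```

Request:
{"method": "drive_tool", "body": {
  "steps": [0,0,0,0,0,0.001,0,0,0,0,0,0,0.001,0,0,0,0,0,0,0,0]
}}

```text
time_s: 15.17
tcp_pos: [0.6206, -0.0294, 0.0738]
ee_rot: [[-1.0, -0.018, -0.004], [-0.018, 1.0, -0.001], [0.004, -0.001, -1.0]]
wrist_force: [-7.2, 0.0, 3.5]
gripper_width: 0.709
gripper_force: 30.0
```

Request:
{"method": "drive_tool", "body": {
  "steps": [0,0,0,0,0,0.001,0,0,0,0,0,0,0.001,0,0,0,0,0,0,0,0]
}}

```text
time_s: 15.42
tcp_pos: [0.6206, -0.0295, 0.0735]
ee_rot: [[-1.0, -0.019, -0.004], [-0.019, 1.0, -0.001], [0.004, -0.001, -1.0]]
wrist_force: [-10.9, 0.6, 10.8]
gripper_width: 0.708
gripper_force: 30.0
```

Request:
{"method": "drive_tool", "body": {
  "steps": [0,0,0,0,0,0.001,0,0,0,0,0,0,0.001,0,0,0,0,0,0,0,0]
}}

```text
time_s: 15.67
tcp_pos: [0.6205, -0.0295, 0.0724]
ee_rot: [[-1.0, -0.02, -0.004], [-0.02, 1.0, -0.001], [0.004, -0.001, -1.0]]
wrist_force: [-12.6, 1.2, 15.0]
gripper_width: 0.71
gripper_force: 30.0
```

Request:
{"method": "drive_tool", "body": {
  "steps": [0,0,0,0,0,0,0.95,0,0,0,0,0,0,0.95,0,0,0,0,0,0,0.95,0,0,0,0,0,0,0.95,0,0,0,0,0,-0.01,0.95,0,0,0,0,0,-0.035,0.95,0,0,0,0,0,-0.035,0.95,0,0,0,0,0,-0.035,0.95,0,0,0,0.02,0,0,0.6,0,0,0,0.04,0,0,0.6]
}}

```text
time_s: 16.5
tcp_pos: [0.567, -0.0297, 0.1878]
ee_rot: [[-1.0, -0.019, 0.01], [-0.019, 1.0, 0.001], [-0.01, 0.001, -1.0]]
wrist_force: [0.4, 0.9, -0.7]
gripper_width: 0.868
gripper_force: 0.0
```

Request:
{"method": "drive_tool", "body": {
  "steps": [0,0,0,0.04,0,0,0.6,0,0,0,0.04,0,0,0.6,0,0,0,0.02,0,0,0.6,0,0,0,0,0,0,0.6]
}}

```text
time_s: 16.83
tcp_pos: [0.4584, -0.0326, 0.1856]
ee_rot: [[-1.0, -0.019, -0.001], [-0.019, 1.0, 0.001], [0.001, 0.001, -1.0]]
wrist_force: [0.5, 0.2, 0.1]
gripper_width: 0.627
gripper_force: 0.0
```

```bash
python3 - <<'E'
from lib import *
I={n:r.capture(n) for n in P}
for n in I:cv2.imwrite(f"pics/g5{n}.png",I[n])
for c in cells(I["top"]):print(*c)
for nm,q in(("g",[.624,-.159,.019]),("p",[.621,-.0295,.019])):
    for k in(("top",),("side",),("top","side")):
        f=fit(BOX,{n:I[n] for n in k},q,.045);print(nm,k,*f)
s=r.sense();print(s["joints"],s["tcp_pos"],s["ee_rot"])
o=np.hstack([crop(I["top"],(210,140),160,130,3),crop(I["side"],(220,170),100,130,3)]);cv2.imwrite("pics/g5.png",o)
E
```

```text
purple [234.2041 247.3469] 49 (4.0, 15.0) [0.4361 0.1653] -81.76336853583611
g ('top',) [ 0.6262 -0.1577 -0.0008] 16.054473876953125
g ('side',) [ 0.6249 -0.1708  0.0222] 15.923667907714844
g ('top', 'side') [ 0.6259 -0.1579 -0.0039] 30.46853256225586
p ('top',) [ 0.625  -0.0286  0.0338] 15.643854141235352
p ('side',) [ 0.6231 -0.0418  0.0139] 15.815678596496582
p ('top', 'side') [ 0.6241 -0.0301  0.0053] 30.378211975097656
[  16.2114    9.2773  -26.1747    0.04    -54.3616 -105.1046] [ 0.463  -0.032   0.1861] [[-0.9998 -0.0197  0.0033]
 [-0.0197  0.9998  0.0004]
 [-0.0033  0.0003 -1.    ]]
```

View pics/g5.png

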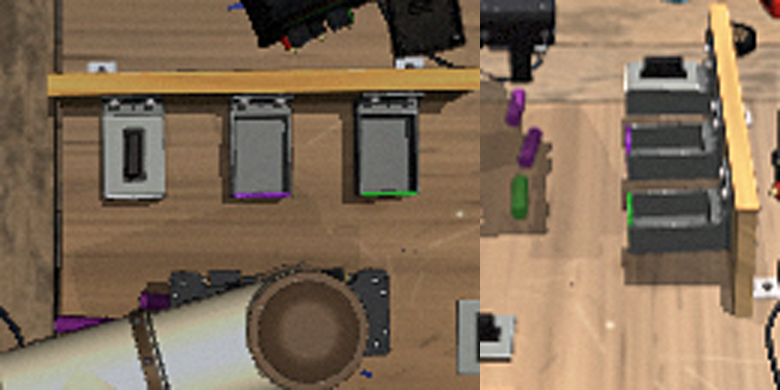

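Request:
{"method": "drive_tool", "body": {
  "steps": [0,0,-0.1163,0,0,0,0.6,0,0,-0.1163,0,0,0,0.6,0,0,-0.1163,0,0,0,0.6,0,0,-0.1163,0,0,0,0.6,0,0,-0.1163,0,0,0,0.6,0,0,-0.1163,0,0,0,0.6,0,0,-0.1163,0,0,0,0.6,0,0,-0.1163,0,0,0,0.6,0,0,-0.1163,0,0,0,0.6,0,0,-0.1163,0,0,0,0.6]
}}

```text
time_s: 17.77
tcp_pos: [0.4644, -0.0319, 0.1849]
ee_rot: [[-0.374, -0.927, 0.001], [-0.927, 0.374, -0.0], [-0.0, -0.001, -1.0]]
wrist_force: [-0.8, 0.8, 0.0]
gripper_width: 0.598
gripper_force: 0.0
```

Request:
{"method": "drive_tool", "body": {
  "steps": [0,0,-0.1163,0,0,0,0.6,0,0,-0.1163,0,0,0,0.6,0,0,-0.1163,0,0,0,0.6,0,0,-0.1163,0,0,0,0.6,0,0,0,0,0,0,0.6]
}}

```text
time_s: 18.18
tcp_pos: [0.4643, -0.0319, 0.1849]
ee_rot: [[0.078, -0.997, 0.001], [-0.997, -0.078, -0.0], [0.0, -0.001, -1.0]]
wrist_force: [-0.3, 0.4, -0.1]
gripper_width: 0.602
gripper_force: 0.0
```

```bash
python3 go.py .4521 -.0395 .0205 1.6476
```

```text
t 18.1833 p [ 0.4643 -0.0319  0.1849] yaw 1.649 W [-0.2523  0.3623 -0.1256] g 0.6023369702557148 0.0
tilt [ 0.0011 -0.0001] turn z 0.0014 shift [0.0067 0.0127 0.1644] rows 4.110465856566263
```

Request:
{"method": "drive_tool", "body": {
  "steps": [0,0,0,0.0067,0.0127,0.03,0.6,0,0,0,0,0,0.04,0.6,0,0,0,0,0,0.04,0.6,0,0,0,0,0,0.03,0.6,0,0,0,0,0,0.015,0.6,0,0,0,0,0,0.006,0.6,0,0,0,0,0,0,0.6,0,0,0,0,0,0,0.6]
}}

```text
time_s: 18.85
tcp_pos: [0.4516, -0.0395, 0.0241]
ee_rot: [[0.075, -0.997, 0.001], [-0.997, -0.075, 0.0], [0.0, -0.001, -1.0]]
wrist_force: [0.5, -0.2, 0.2]
gripper_width: 0.598
gripper_force: 0.0
```

```bash
python3 go.py .4521 -.0395 .0205 1.6476
```

```text
t 18.85 p [ 0.4516 -0.0395  0.0241] yaw 1.6463 W [ 0.5336 -0.1752  0.205 ] g 0.5982705942688726 0.0
tilt [0.0012 0.    ] turn z -0.0013 shift [ 0.     -0.0005  0.0036] rows 0.09090725804708678
```

Request:
{"method": "drive_tool", "body": {
  "steps": [0,0,0,0,-0.0005,0.0025,0.6,0,0,0,0,0,0,0.3,0,0,0,0,0,0,0.1,0,0,0,0,0,0,0,0,0,0,0,0,0,0,0,0,0,0,0,0,0,0,0,0,0,0,0,0,0,0,0,0,0,-0.02,0,0,0,0,0,0,-0.04,0,0,0,0,0,0,-0.04,0]
}}

```text
time_s: 19.68
tcp_pos: [0.4494, -0.0401, 0.1213]
ee_rot: [[0.076, -0.997, -0.005], [-0.997, -0.076, -0.001], [0.001, 0.005, -1.0]]
wrist_force: [1.2, 0.4, -1.1]
gripper_width: 0.201
gripper_force: 30.0
```

Request:
{"method": "drive_tool", "body": {
  "steps": [0,0,0.1163,0,0,-0.04,0,0,0,0.1163,0,0,-0.03,0,0,0,0.1163,0,0,0,0,0,0,0.1163,0,0,0,0,0,0,0.1163,0,0,0,0,0,0,0.1163,0,0,0,0,0,0,0.1163,0,0,0,0,0,0,0.1163,0,0,0,0,0,0,0.1163,0,0,0,0,0,0,0.1163,0,0,0,0]
}}

```text
time_s: 20.52
tcp_pos: [0.4504, -0.0397, 0.191]
ee_rot: [[-0.888, -0.46, -0.001], [-0.46, 0.888, 0.0], [0.001, 0.0, -1.0]]
wrist_force: [0.2, 0.1, -0.4]
gripper_width: 0.2
gripper_force: 30.0
```

Request:
{"method": "drive_tool", "body": {
  "steps": [0,0,0.1163,0,0,0,0,0,0,0.1163,0,0,0,0,0,0,0.1163,0,0,0,0,0,0,0.1163,0,0,0,0,0,0,0,0,0,0,0]
}}

```text
time_s: 20.93
tcp_pos: [0.4504, -0.0397, 0.191]
ee_rot: [[-1.0, -0.017, -0.001], [-0.017, 1.0, 0.0], [0.001, 0.0, -1.0]]
wrist_force: [0.9, -0.3, 0.1]
gripper_width: 0.2
gripper_force: 30.0
```

```bash
python3 go.py .614 -.159 .089 .019
```

```text
t 20.9333 p [ 0.4504 -0.0397  0.191 ] yaw 0.0167 W [ 0.8968 -0.2902  0.128 ] g 0.2003908412461662 30.00057912664488
tilt [-0.0007  0.0001] turn z -0.0023 shift [-0.1613 -0.1224  0.102 ] rows 4.032567703952266
```

Request:
{"method": "drive_tool", "body": {
  "steps": [0,0,-0.0023,-0.0269,-0.0204,0,0,0,0,0,-0.0269,-0.0204,0,0,0,0,0,-0.0269,-0.0204,0,0,0,0,0,-0.0269,-0.0204,0,0,0,0,0,-0.0269,-0.0204,0,0,0,0,0,-0.0269,-0.0204,0,0,0,0,0,0,0,0.035,0,0,0,0,0,0,0.035,0,0,0,0,0,0,0,0,0,0,0,0,0,0,0]
}}

```text
time_s: 21.77
tcp_pos: [0.6132, -0.1589, 0.1193]
ee_rot: [[-1.0, -0.023, -0.006], [-0.023, 1.0, -0.0], [0.006, -0.0, -1.0]]
wrist_force: [0.6, -0.6, 1.2]
gripper_width: 0.198
gripper_force: 30.0
```

```bash
python3 go.py .614 -.159 .089 .019
```

```text
t 21.7667 p [ 0.6132 -0.1589  0.1193] yaw 0.0231 W [ 0.5561 -0.5582  1.2036] g 0.1977093684219171 29.99851556494832
tilt [-0.0059 -0.0003] turn z 0.0041 shift [-0.0008 -0.0001  0.0303] rows 0.7563515146372948
```

Request:
{"method": "drive_tool", "body": {
  "steps": [0,0,0.004,0,0,0.01,0,0,0,0,0,0,0.01,0,0,0,0,0,0,0.01,0,0,0,0,0,0,0,0,0,0,0,0,0,0,0]
}}

```text
time_s: 22.18
tcp_pos: [0.6144, -0.1586, 0.0911]
ee_rot: [[-1.0, -0.018, -0.001], [-0.018, 1.0, -0.0], [0.001, -0.0, -1.0]]
wrist_force: [-0.3, 0.5, -1.0]
gripper_width: 0.197
gripper_force: 30.0
```

Request:
{"method": "drive_tool", "body": {
  "steps": [0,0,0,0,0,0,0.24,0,0,0,0,0,0,0.24,0,0,0,0,0,0,0.24,0,0,0,0,0,0,0.24]
}}

```text
time_s: 22.52
tcp_pos: [0.615, -0.1588, 0.0919]
ee_rot: [[-1.0, -0.017, 0.001], [-0.017, 1.0, -0.0], [-0.001, -0.0, -1.0]]
wrist_force: [-0.1, 0.0, 0.5]
gripper_width: 0.238
gripper_force: 0.0
```

Request:
{"method": "drive_tool", "body": {
  "steps": [0,0,0,0,0,-0.01,0.24,0,0,0,0,0,-0.03,0.24,0,0,0,0,0,-0.03,0.6,0,0,0,0,0,-0.03,0.6,0,0,0,0.04,0,0,0.6,0,0,0,0.04,0,0,0.6,0,0,0,0.04,0,0,0.6,0,0,0,0.035,0,0,0.6,0,0,0,0,0,0,0.6]
}}

```text
time_s: 23.27
tcp_pos: [0.4527, -0.1612, 0.1917]
ee_rot: [[-1.0, -0.015, -0.004], [-0.015, 1.0, 0.002], [0.004, 0.002, -1.0]]
wrist_force: [0.1, -0.5, -0.2]
gripper_width: 0.588
gripper_force: 0.0
```

```bash
python3 go.py .4575 .0628 .024 1.457; python3 - <<'E'
from lib import *
t=r.capture("top");cv2.imwrite("pics/g6.png",t)
for c in cells(t):print(*c)
E
```

```text
t 23.2667 p [ 0.4527 -0.1612  0.1917] yaw 0.0153 W [ 0.1076 -0.5205 -0.2263] g 0.5881418753404835 0.0
tilt [-0.0038  0.0016] turn z -1.4417 shift [-0.2232  0.0206  0.1677] rows 5.5787558882490496
purple [237.9588 248.0722] 97 (5.0, 19.0) [0.4339 0.1533] -91.33668129577258
green [338.0571 189.9619] 105 (20.0, 5.0) [ 0.6204 -0.1654] -179.23579969404022
```

Request:
{"method": "drive_tool", "body": {
  "steps": [0,0,0,0,0.0373,0,0.6,0,0,0,0,0.0373,0,0.6,0,0,0,0,0.0373,0,0.6,0,0,0,0,0.0373,0,0.6,0,0,0,0,0.0373,0,0.6,0,0,0,0,0.0373,0,0.6,0,0,-0.1109,0,0,0,0.6,0,0,-0.1109,0,0,0,0.6,0,0,-0.1109,0,0,0,0.6,0,0,-0.1109,0,0,0,0.6]
}}

```text
time_s: 24.15
tcp_pos: [0.4572, 0.0636, 0.1921]
ee_rot: [[-0.893, -0.451, 0.002], [-0.451, 0.893, 0.0], [-0.002, -0.0, -1.0]]
wrist_force: [0.3, 0.4, -0.3]
gripper_width: 0.604
gripper_force: 0.0
```

Request:
{"method": "drive_tool", "body": {
  "steps": [0,0,-0.1109,0,0,0,0.6,0,0,-0.1109,0,0,0,0.6,0,0,-0.1109,0,0,0,0.6,0,0,-0.1109,0,0,0,0.6,0,0,-0.1109,0,0,0,0.6,0,0,-0.1109,0,0,0,0.6,0,0,-0.1109,0,0,0,0.6,0,0,-0.1109,0,0,0,0.6,0,0,-0.1109,0,0,0,0.6,0,0,0,0,0,0,0.6]
}}

```text
time_s: 24.98
tcp_pos: [0.4572, 0.063, 0.192]
ee_rot: [[-0.109, -0.994, 0.002], [-0.994, 0.109, 0.0], [-0.001, -0.002, -1.0]]
wrist_force: [0.3, 0.1, 1.0]
gripper_width: 0.602
gripper_force: 0.0
```

```bash
python3 go.py .4575 .0628 .0225 1.457
```

```text
t 24.9833 p [0.4572 0.063  0.192 ] yaw 1.4612 W [0.3312 0.0838 0.9726] g 0.6015514760662011 0.0
tilt [0.0017 0.0005] turn z 0.0042 shift [ 0.0002 -0.0004  0.1695] rows 4.238173813154788
```

Request:
{"method": "drive_tool", "body": {
  "steps": [0,0,0,0,0,0.04,0.6,0,0,0,0,0,0.04,0.6,0,0,0,0,0,0.04,0.6,0,0,0,0,0,0.03,0.6,0,0,0,0,0,0.0145,0.6,0,0,0,0,0,0.005,0.6,0,0,0,0,0,0,0.6,0,0,0,0,0,0,0.4,0,0,0,0,0,0,0.2,0,0,0,0,0,0,0.1]
}}

```text
time_s: 25.82
tcp_pos: [0.4569, 0.0629, 0.0229]
ee_rot: [[-0.112, -0.994, 0.003], [-0.994, 0.112, 0.001], [-0.002, -0.003, -1.0]]
wrist_force: [0.6, 0.0, 0.7]
gripper_width: 0.453
gripper_force: 0.0
```

Request:
{"method": "drive_tool", "body": {
  "steps": [0,0,0,0,0,0,0,0,0,0,0,0,0,0,0,0,0,0,0,0,0,0,0,0,0,0,0,0,0,0,0,0,0,-0.02,0,0,0,0,0,0,-0.04,0,0,0,0,0,0,-0.04,0,0,0,0,0,0,-0.04,0,0,0,0,0,0,-0.03,0,0,0,0,0,0,0,0]
}}

```text
time_s: 26.65
tcp_pos: [0.4595, 0.0636, 0.1986]
ee_rot: [[-0.11, -0.994, 0.014], [-0.994, 0.11, 0.005], [-0.006, -0.013, -1.0]]
wrist_force: [1.5, -0.3, -0.8]
gripper_width: 0.198
gripper_force: 30.0
```

Request:
{"method": "drive_tool", "body": {
  "steps": [0,0,0.1106,0,0,0,0,0,0,0.1106,0,0,0,0,0,0,0.1106,0,0,0,0,0,0,0.1106,0,0,0,0,0,0,0.1106,0,0,0,0,0,0,0.1106,0,0,0,0,0,0,0.1106,0,0,0,0,0,0,0.1106,0,0,0,0,0,0,0.1106,0,0,0,0,0,0,0.1106,0,0,0,0]
}}

```text
time_s: 27.48
tcp_pos: [0.4553, 0.0622, 0.191]
ee_rot: [[-0.94, -0.34, -0.001], [-0.34, 0.94, -0.0], [0.001, 0.0, -1.0]]
wrist_force: [0.5, 0.4, -0.2]
gripper_width: 0.197
gripper_force: 30.0
```

Request:
{"method": "drive_tool", "body": {
  "steps": [0,0,0.1106,0,0,0,0,0,0,0.1106,0,0,0,0,0,0,0.1106,0,0,0,0,0,0,0,0,0,0,0,0,0,0,0,0,0,0]
}}

```text
time_s: 27.9
tcp_pos: [0.4555, 0.0623, 0.1912]
ee_rot: [[-1.0, -0.024, -0.001], [-0.024, 1.0, -0.0], [0.001, -0.0, -1.0]]
wrist_force: [0.2, 0.7, 0.2]
gripper_width: 0.194
gripper_force: 30.0
```

```bash
python3 go.py .612 -.0295 .090 .019
```

```text
t 27.9 p [0.4555 0.0623 0.1912] yaw 0.0238 W [0.2427 0.7383 0.1853] g 0.19421126390738472 29.99996652826667
tilt [-0.001  -0.0003] turn z 0.0048 shift [-0.1547 -0.0947  0.1012] rows 3.868168189950436
```

Request:
{"method": "drive_tool", "body": {
  "steps": [0,0,0.0048,-0.031,-0.019,0,0,0,0,0,-0.031,-0.019,0,0,0,0,0,-0.031,-0.019,0,0,0,0,0,-0.031,-0.019,0,0,0,0,0,-0.031,-0.019,0,0,0,0,0,0,0,0.035,0,0,0,0,0,0,0.035,0,0,0,0,0,0,0,0,0,0,0,0,0,0,0,0,0,0,0,0,0,0]
}}

```text
time_s: 28.73
tcp_pos: [0.6135, -0.0298, 0.1233]
ee_rot: [[-1.0, -0.019, 0.002], [-0.019, 1.0, -0.001], [-0.002, -0.001, -1.0]]
wrist_force: [0.9, 1.3, -0.0]
gripper_width: 0.199
gripper_force: 30.0
```

```bash
python3 go.py .612 -.0295 .090 .019
```

```text
t 28.7333 p [ 0.6135 -0.0298  0.1233] yaw 0.0185 W [ 0.8714  1.2799 -0.0188] g 0.19927956464420502 29.999649371020496
tilt [ 0.0022 -0.0006] turn z -0.0005 shift [0.0015 0.0003 0.0333] rows 0.8335758184987013
```

Request:
{"method": "drive_tool", "body": {
  "steps": [0,0,0,0.001,0,0.01,0,0,0,0,0,0,0.01,0,0,0,0,0,0,0.012,0,0,0,0,0,0,0,0,0,0,0,0,0,0,0,0,0,0,0,0,0,0.24,0,0,0,0,0,0,0.24,0,0,0,0,0,0,0.24,0,0,0,0,0,0,0.24]
}}

```text
time_s: 29.48
tcp_pos: [0.6119, -0.0299, 0.0904]
ee_rot: [[-1.0, -0.016, 0.001], [-0.016, 1.0, 0.0], [-0.001, 0.0, -1.0]]
wrist_force: [1.0, -0.7, 0.3]
gripper_width: 0.239
gripper_force: 0.0
```

Request:
{"method": "drive_tool", "body": {
  "steps": [0,0,0,0,0,-0.01,0.24,0,0,0,0,0,-0.03,0.24,0,0,0,0,0,-0.03,0.6,0,0,0,0,0,-0.03,0.6,0,0,0,0.0299,0.0266,0,0.6,0,0,0,0.0299,0.0266,0,0.6,0,0,0,0.0299,0.0266,0,0.6,0,0,0,0.0299,0.0266,0,0.6,0,0,0,0.0299,0.0266,0,0.6,0,0,0,0.0299,0.0266,0,0.6]
}}

```text
time_s: 30.32
tcp_pos: [0.4282, 0.1275, 0.1908]
ee_rot: [[-1.0, -0.016, 0.002], [-0.016, 1.0, 0.001], [-0.002, 0.001, -1.0]]
wrist_force: [0.0, 0.7, -0.8]
gripper_width: 0.596
gripper_force: 0.0
```

Request:
{"method": "drive_tool", "body": {
  "steps": [0,0,-0.118,0,0.0266,0,0.6,0,0,-0.118,0,0,0,0.6,0,0,-0.118,0,0,0,0.6,0,0,-0.118,0,0,0,0.6,0,0,-0.118,0,0,0,0.6,0,0,-0.118,0,0,0,0.6,0,0,-0.118,0,0,0,0.6,0,0,-0.118,0,0,0,0.6,0,0,-0.118,0,0,0,0.6,0,0,-0.118,0,0,0,0.6]
}}

```text
time_s: 31.15
tcp_pos: [0.4292, 0.1534, 0.1908]
ee_rot: [[-0.36, -0.933, 0.001], [-0.933, 0.36, 0.001], [-0.001, -0.001, -1.0]]
wrist_force: [0.4, 0.7, 0.2]
gripper_width: 0.596
gripper_force: 0.0
```

Request:
{"method": "drive_tool", "body": {
  "steps": [0,0,-0.118,0,0,0,0.6,0,0,-0.118,0,0,0,0.6,0,0,-0.118,0,0,0,0.6,0,0,0,0,0,0,0.6,0,0,0,0,0,0,0.6]
}}

```text
time_s: 31.57
tcp_pos: [0.4292, 0.1534, 0.1905]
ee_rot: [[-0.023, -1.0, 0.001], [-1.0, 0.023, 0.001], [-0.001, -0.001, -1.0]]
wrist_force: [-0.3, -0.4, -0.6]
gripper_width: 0.599
gripper_force: 0.0
```

```bash
python3 go.py .4339 .153 .0225 1.553; python3 - <<'E'
from lib import *
t=r.capture("top");cv2.imwrite("pics/g7.png",t)
for c in cells(t):print(*c)
E
```

```text
t 31.5667 p [0.4292 0.1534 0.1905] yaw 1.5474 W [-0.3454 -0.3629 -0.5693] g 0.5988283643083203 0.0
tilt [0.0009 0.0007] turn z -0.0056 shift [ 0.0003 -0.0047  0.168 ] rows 4.199180485429146
purple [296.6961 190.4804] 102 (19.0, 5.0) [ 0.6182 -0.0333] -176.31235492596613
green [338.1048 189.7048] 105 (20.0, 5.0) [ 0.6212 -0.1656] -179.66251341764135
```

Request:
{"method": "drive_tool", "body": {
  "steps": [0,0,-0.0056,0,-0.0047,0.035,0.6,0,0,0,0,0,0.04,0.6,0,0,0,0,0,0.04,0.6,0,0,0,0,0,0.03,0.6,0,0,0,0,0,0.0165,0.6,0,0,0,0,0,0.006,0.6,0,0,0,0,0,0,0.6,0,0,0,0,0,0,0.4,0,0,0,0,0,0,0.2,0,0,0,0,0,0,0.1]
}}

```text
time_s: 32.45
tcp_pos: [0.4347, 0.154, 0.0237]
ee_rot: [[-0.015, -1.0, 0.003], [-1.0, 0.015, 0.002], [-0.002, -0.003, -1.0]]
wrist_force: [0.7, 0.6, 0.0]
gripper_width: 0.453
gripper_force: 0.0
```

Request:
{"method": "drive_tool", "body": {
  "steps": [0,0,0,0,0,0,0,0,0,0,0,0,0,0,0,0,0,0,0,0,0,0,0,0,0,0,0,0,0,0,0,0,0,-0.02,0,0,0,0,0,0,-0.04,0,0,0,0,0,0,-0.04,0,0,0,0,0,0,-0.04,0,0,0,0,0,0,-0.03,0,0,0,0,0,0,0,0]
}}

```text
time_s: 33.28
tcp_pos: [0.4371, 0.1552, 0.199]
ee_rot: [[-0.013, -1.0, 0.012], [-1.0, 0.013, 0.008], [-0.008, -0.012, -1.0]]
wrist_force: [0.8, 0.8, -1.2]
gripper_width: 0.203
gripper_force: 29.9
```

Request:
{"method": "drive_tool", "body": {
  "steps": [0,0,0.118,0,0,0,0,0,0,0.118,0,0,0,0,0,0,0.118,0,0,0,0,0,0,0.118,0,0,0,0,0,0,0.118,0,0,0,0,0,0,0.118,0,0,0,0,0,0,0.118,0,0,0,0,0,0,0.118,0,0,0,0,0,0,0.118,0,0,0,0,0,0,0.118,0,0,0,0]
}}

```text
time_s: 34.12
tcp_pos: [0.4332, 0.1529, 0.1914]
ee_rot: [[-0.932, -0.361, -0.001], [-0.361, 0.932, -0.001], [0.001, -0.0, -1.0]]
wrist_force: [1.0, -0.1, -0.6]
gripper_width: 0.198
gripper_force: 29.9
```

Request:
{"method": "drive_tool", "body": {
  "steps": [0,0,0.118,0,0,0,0,0,0,0.118,0,0,0,0,0,0,0.118,0,0,0,0,0,0,0,0,0,0,0,0,0,0,0,0,0,0]
}}

```text
time_s: 34.53
tcp_pos: [0.4334, 0.153, 0.1917]
ee_rot: [[-1.0, -0.025, -0.001], [-0.025, 1.0, -0.001], [0.001, -0.0, -1.0]]
wrist_force: [0.2, 0.1, -1.2]
gripper_width: 0.199
gripper_force: 29.9
```

```bash
python3 go.py .612 -.0195 .099 .019; python3 - <<'E'
from lib import *
print(ray("top",(296.7,190.5),.062),ray("top",(338.1,189.8),.062))
E
```

```text
t 34.5333 p [0.4334 0.153  0.1917] yaw 0.0248 W [ 0.1684  0.0584 -1.2308] g 0.19853607060837894 29.914844262530096
tilt [-0.001  -0.0005] turn z 0.0058 shift [-0.1753 -0.1759  0.0927] rows 4.396746003887525
[ 0.6145 -0.0299  0.062 ] [ 0.6171 -0.1573  0.062 ]
```

Request:
{"method": "drive_tool", "body": {
  "steps": [0,0,0.0058,-0.025,-0.0251,0,0,0,0,0,-0.025,-0.0251,0,0,0,0,0,-0.025,-0.0251,0,0,0,0,0,-0.025,-0.0251,0,0,0,0,0,-0.025,-0.0251,0,0,0,0,0,-0.025,-0.0251,0,0,0,0,0,-0.025,-0.0251,0,0,0,0,0,0,0,0.035,0,0,0,0,0,0,0.03,0,0,0,0,0,0,0,0]
}}

```text
time_s: 35.37
tcp_pos: [0.6073, -0.0207, 0.12]
ee_rot: [[-1.0, -0.015, -0.014], [-0.015, 1.0, -0.001], [0.014, -0.001, -1.0]]
wrist_force: [-1.0, -0.3, -0.9]
gripper_width: 0.195
gripper_force: 29.9
```

Request:
{"method": "drive_tool", "body": {
  "steps": [0,0,0,0,0,0.01,0,0,0,0,0,0,0.01,0,0,0,0,0,0,0,0,0,0,0,0,0,0,0]
}}

```text
time_s: 35.7
tcp_pos: [0.612, -0.0191, 0.1081]
ee_rot: [[-1.0, -0.018, 0.001], [-0.018, 1.0, -0.0], [-0.001, -0.0, -1.0]]
wrist_force: [0.1, 0.4, -0.2]
gripper_width: 0.194
gripper_force: 29.9
```

```bash
python3 go.py .612 -.0195 .100 .019
```

```text
t 35.7 p [ 0.612  -0.0191  0.1081] yaw 0.0176 W [ 0.0648  0.401  -0.242 ] g 0.19396449650493783 29.91465359540598
tilt [ 0.0011 -0.    ] turn z -0.0014 shift [ 0.0001 -0.0004  0.0081] rows 0.20167910646637643
```

Lower, release, then retreat out of view so that the lids can be measured again.

Request:
{"method": "drive_tool", "body": {
  "steps": [0,0,0,0,0,0.007,0,0,0,0,0,0,0,0,0,0,0,0,0,0,0,0,0,0,0,0,0,0.26,0,0,0,0,0,0,0.26,0,0,0,0,0,0,0.3,0,0,0,0,0,0,0.3]
}}

```text
time_s: 36.28
tcp_pos: [0.6119, -0.0195, 0.1005]
ee_rot: [[-1.0, -0.016, 0.001], [-0.016, 1.0, 0.0], [-0.001, 0.0, -1.0]]
wrist_force: [0.1, -0.6, -0.3]
gripper_width: 0.286
gripper_force: 0.0
```

Request:
{"method": "drive_tool", "body": {
  "steps": [0,0,0,0,0,-0.01,0.3,0,0,0,0,0,-0.03,0.3,0,0,0,0,0,-0.03,0.6,0,0,0,0,0,-0.03,0.6,0,0,0,0.04,0,0,0.6,0,0,0,0.04,0,0,0.6,0,0,0,0.04,0,0,0.6,0,0,0,0.04,0,0,0.6,0,0,0,0.03,0,0,0.6,0,0,0,0,0,0,0.6]
}}

```text
time_s: 37.12
tcp_pos: [0.4159, -0.0235, 0.2008]
ee_rot: [[-1.0, -0.016, -0.002], [-0.016, 1.0, 0.001], [0.002, 0.001, -1.0]]
wrist_force: [0.3, -0.8, 0.1]
gripper_width: 0.594
gripper_force: 0.0
```

```bash
python3 - <<'E'
from lib import *
I={n:r.capture(n) for n in P}
for n in I:cv2.imwrite(f"pics/g8{n}.png",I[n])
t=I["top"];s=I["side"]
for c in cells(t,z=.062):print(*c)
o=np.zeros((440,790,3),np.uint8)
o[:220,:480]=crop(t,(210,150),160,55,4)[:220,:480] if 0 else cv2.resize(crop(t,(210,150),160,55,4),(480,165+55))
o=np.zeros((480,780,3),np.uint8)
o[:200,:640]=crop(t,(225,150),160,50,4)
o[200:440,:260]=crop(t,(145,210),65,60,4)
o[200:440,270:530]=crop(t,(345,210),65,60,4)
o[200:480,540:780]=crop(s,(255,180),60,70,4)
cv2.imwrite("pics/g8.png",o);print(r.sense()["tcp_pos"])
E
```

```text
purple [294.     190.9109] 202 (20.0, 10.0) [ 0.6132 -0.0216] 176.47313266021365
green [338.0874 189.8835] 103 (20.0, 5.0) [ 0.6168 -0.1573] -179.0476305273247
[ 0.4216 -0.0226  0.2018]
```

View pics/g8.png

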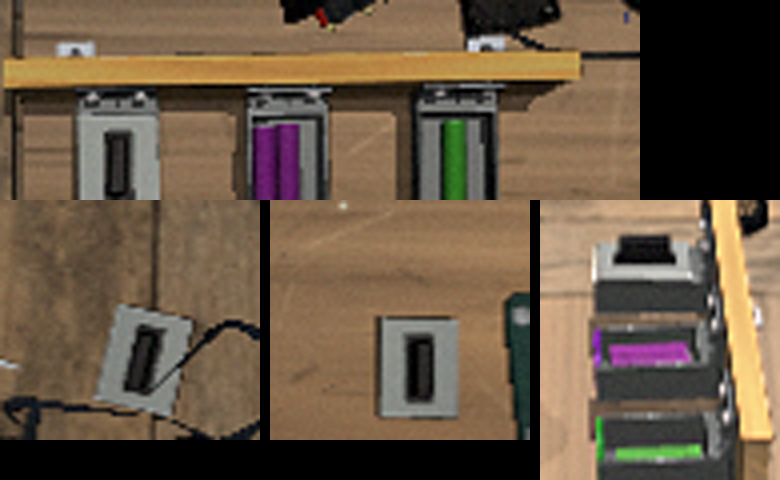

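```bash
python3 - <<'E'
from lib import *
t=cv2.imread("pics/g8top.png");s=cv2.imread("pics/g8side.png");I={"top":t,"side":s}
for nm,uv,a in(("lid1",(181.2,249.7),-.22),("lid2",(381.8,251.7),0)):
    X=ray("top",uv,.01)
    for k in(("top",),("top","side")):print(nm,X[:2],k,*fit(LID,{n:I[n] for n in k},[X[0],X[1],a]))
    h=cv2.cvtColor(t,cv2.COLOR_BGR2HSV);u,v=map(int,uv);w=t[v-25:v+25,u-22:u+23]
    m=((w.min(2)>95)&(h[v-25:v+25,u-22:u+23,1]<45)).astype(np.uint8);m=cv2.morphologyEx(m,cv2.MORPH_OPEN,np.ones((3,3)))
    k,L,st,c=cv2.connectedComponentsWithStats(m);i=1+st[1:,4].argmax();R=cv2.minAreaRect(np.argwhere(L==i)[:,::-1].astype(np.float32))
    print("  rect",ray("top",np.array(R[0])+[u-22,v-25],.01)[:2],R[1],R[2])
for hh in(0,.03,.05,.07,.09,.12):
    X=ray("top",(404.5,235),hh);print("vise",hh,X,proj("side",X))
o=np.hstack([crop(t,(350,205),110,90,4),crop(s,(175,250),85,90,4)]);cv2.imwrite("pics/v.png",o)
E
```

```text
lid1 [0.4283 0.3332] ('top',) [ 0.4279  0.3368 -0.2039] 14.602119445800781
lid1 [0.4283 0.3332] ('top', 'side') [ 0.4316  0.3315 -0.498 ] 29.44207000732422
  rect [0.429  0.3354] (19.160314559936523, 24.496097564697266) 14.03624439239502
lid2 [ 0.4244 -0.3037] ('top',) [ 0.4223 -0.3041 -0.0201] 14.6095552444458
lid2 [ 0.4244 -0.3037] ('top', 'side') [ 0.4236 -0.306  -0.0353] 28.893829345703125
  rect [ 0.425  -0.3043] (23.0, 18.0) 90.0
vise 0 [ 0.4774 -0.3787  0.    ] [[234.3639 308.1319]]
vise 0.03 [ 0.4782 -0.3697  0.03  ] [[234.3394 297.4431]]
vise 0.05 [ 0.4788 -0.3637  0.05  ] [[234.3258 290.2269]]
vise 0.07 [ 0.4793 -0.3576  0.07  ] [[234.3144 282.9387]]
vise 0.09 [ 0.4799 -0.3516  0.09  ] [[234.3051 275.5787]]
vise 0.12 [ 0.4807 -0.3426  0.12  ] [[234.2956 264.4049]]
```

View pics/v.png

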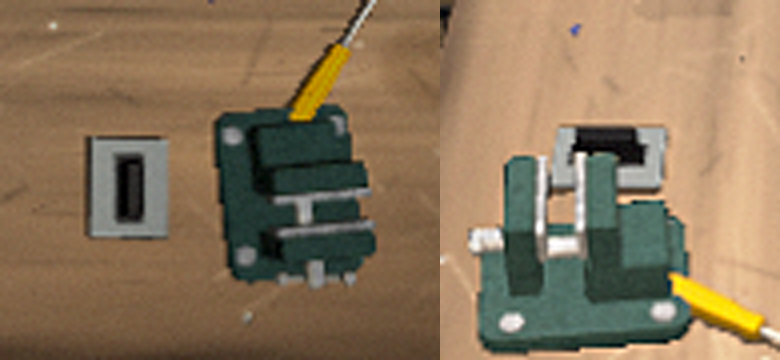

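```bash
python3 - <<'E'
from lib import *
t=cv2.imread("pics/g8top.png");T={"top":t}
print("g",*fit(BOX,T,[.625,-.159,.019],.045));print("p",*fit(BOX,T,[.623,-.0295,.019],.045))
q,s=fit(LID,T,[.609,.1,.019],.073);print("fixed lid",q,s)
for d in(.13,.26):print("pred rim",q[0]+.019*d,q[1]-d)
E
python3 go.py .4235 -.3045 .033 -.02
```

```text
g [ 0.6261 -0.1577 -0.0008] 16.167552947998047
p [ 0.6252 -0.0295  0.0213] 15.477336883544922
fixed lid [0.6075 0.102  0.0177] 14.590993881225586
pred rim 0.6100086830500114 -0.028018543341467084
pred rim 0.6124786830500115 -0.1580185433414671
t 37.2167 p [ 0.4216 -0.0226  0.2018] yaw 0.017 W [-0.1887 -0.1033 -0.3756] g 0.5991905975548265 0.0
tilt [0.0033 0.0006] turn z 0.037 shift [-0.0075 -0.2818  0.1688] rows 7.045986768835234
```

Request:
{"method": "drive_tool", "body": {
  "steps": [0,0,0.037,0,-0.0403,0,0.4,0,0,0,0,-0.0403,0,0.4,0,0,0,0,-0.0403,0,0.4,0,0,0,0,-0.0403,0,0.4,0,0,0,0,-0.0403,0,0.4,0,0,0,0,-0.0403,0,0.4,0,0,0,0,-0.0403,0,0.4,0,0,0,0,0,0.03,0.4,0,0,0,0,0,0.04,0.4,0,0,0,0,0,0,0.4]
}}

```text
time_s: 38.05
tcp_pos: [0.4137, -0.3042, 0.1236]
ee_rot: [[-1.0, 0.025, -0.012], [0.025, 1.0, 0.006], [0.012, 0.006, -1.0]]
wrist_force: [-0.5, 0.1, -0.8]
gripper_width: 0.402
gripper_force: 0.0
```

```bash
python3 go.py .4225 -.3045 .033 -.02
```

```text
t 38.05 p [ 0.4137 -0.3042  0.1236] yaw -0.0254 W [-0.4594  0.0754 -0.7913] g 0.401843224707208 0.0
tilt [-0.0123  0.0063] turn z -0.0054 shift [-0.0088 -0.0002  0.0906] rows 2.2653064160403673
```

Request:
{"method": "drive_tool", "body": {
  "steps": [0,0,0,-0.003,0,0.025,0.4,0,0,0,0,0,0.025,0.4,0,0,0,0,0,0,0.4,0,0,0,0,0,0,0.4,0,0,0,0,0,0,0.4]
}}

```text
time_s: 38.47
tcp_pos: [0.4221, -0.3052, 0.0822]
ee_rot: [[-1.0, 0.019, 0.002], [0.019, 1.0, -0.002], [-0.002, -0.002, -1.0]]
wrist_force: [0.8, -0.2, 0.5]
gripper_width: 0.396
gripper_force: 0.0
```

```bash
python3 go.py .4225 -.3045 .033 -.02
```

```text
t 38.4667 p [ 0.4221 -0.3052  0.0822] yaw -0.0195 W [ 0.7762 -0.195   0.5213] g 0.39620188485405533 0.0
tilt [ 0.0025 -0.0016] turn z 0.0005 shift [-0.0004  0.0007  0.0492] rows 1.2294189525536723
```

Request:
{"method": "drive_tool", "body": {
  "steps": [0,0,0,0,0,0.02,0.4,0,0,0,0,0,0.018,0.4,0,0,0,0,0,0.01,0.4,0,0,0,0,0,0,0.4,0,0,0,0,0,0,0.4,0,0,0,0,0,0,0.25,0,0,0,0,0,0,0.2,0,0,0,0,0,0,0.1,0,0,0,0,0,0,0,0,0,0,0,0,0,0]
}}

```text
time_s: 39.3
tcp_pos: [0.4207, -0.3048, 0.0329]
ee_rot: [[-1.0, 0.021, 0.001], [0.021, 1.0, -0.0], [-0.001, -0.0, -1.0]]
wrist_force: [0.3, 1.3, 3.0]
gripper_width: 0.156
gripper_force: 30.0
```

Request:
{"method": "drive_tool", "body": {
  "steps": [0,0,0,0,0,0,0,0,0,0,0,0,0,0,0,0,0,0,0,0,0]
}}

```text
time_s: 39.55
tcp_pos: [0.4207, -0.3048, 0.0329]
ee_rot: [[-1.0, 0.021, 0.001], [0.021, 1.0, -0.0], [-0.001, -0.0, -1.0]]
wrist_force: [-0.6, 1.6, 6.3]
gripper_width: 0.157
gripper_force: 30.0
```

```bash
python3 go.py .613 -.159 .2 .019
```

```text
t 39.55 p [ 0.4207 -0.3048  0.0329] yaw -0.0205 W [-0.6101  1.6488  6.2994] g 0.15672125931250924 29.996462166309357
tilt [ 0.0007 -0.0004] turn z -0.0395 shift [-0.195   0.1421 -0.1671] rows 4.876175038819
```

Request:
{"method": "drive_tool", "body": {
  "steps": [0,0,0,0,0,-0.015,0,0,0,0,0,0,-0.04,0,0,0,0,0,0,-0.04,0,0,0,0,0,0,-0.04,0,0,0,-0.0395,0,0,-0.03,0,0,0,0,-0.032,0.0237,0,0,0,0,0,-0.032,0.0237,0,0,0,0,0,-0.032,0.0237,0,0,0,0,0,-0.032,0.0237,0,0,0,0,0,-0.032,0.0237,0,0]
}}

```text
time_s: 40.38
tcp_pos: [0.5789, -0.1818, 0.1968]
ee_rot: [[-1.0, -0.018, -0.001], [-0.018, 1.0, 0.0], [0.001, 0.0, -1.0]]
wrist_force: [0.2, -1.1, 0.1]
gripper_width: 0.156
gripper_force: 30.0
```

Request:
{"method": "drive_tool", "body": {
  "steps": [0,0,0,-0.032,0.0237,0,0,0,0,0,0,0,0.035,0,0,0,0,0,0,0.025,0,0,0,0,0,0,0,0,0,0,0,0,0,0,0,0,0,0,0,0,0,0,0,0,0,0,0,0,0]
}}

```text
time_s: 40.97
tcp_pos: [0.6107, -0.1595, 0.1395]
ee_rot: [[-1.0, -0.018, 0.004], [-0.018, 1.0, -0.001], [-0.004, -0.001, -1.0]]
wrist_force: [0.5, -0.5, 0.1]
gripper_width: 0.157
gripper_force: 30.0
```

```bash
python3 go.py .611 -.159 .113 .019; python3 - <<'E'
from lib import *
s=r.capture("side");cv2.imwrite("pics/g9side.png",s);p=r.sense()["tcp_pos"]
for e in(.0,.001,.002,.003,.004):print(e,*[round(float(v),4) for v in fit(LID[4:],{"side":s},[p[0]+e,p[1],.019],p[2]-.033)[0]] if 0 else "",end="")
G=grad(s,.8)
for e in np.arange(-.004,.009,.001):
    Q=pts(place(LID[[0,1,3]],p[0]+e,p[1],.019,p[2]-.033));print(round(e,3),round(float(map_coordinates(G,proj("side",Q).T[::-1],order=1).mean()),2),end="; ")
E
```

```text
t 40.9667 p [ 0.6107 -0.1595  0.1395] yaw 0.0183 W [ 0.5379 -0.4966  0.1141] g 0.15690532978333674 29.995556473731995
tilt [ 0.0038 -0.0006] turn z -0.0007 shift [-0.0004  0.0005  0.0265] rows 0.6616120834284968
0.00.0010.0020.0030.004-0.004 9.65; -0.003 9.67; -0.002 9.8; -0.001 10.28; 0.0 10.88; 0.001 11.55; 0.002 11.94; 0.003 11.96; 0.004 11.61; 0.005 11.04; 0.006 10.25; 0.007 9.7; 0.008 9.3;
```

Request:
{"method": "drive_tool", "body": {
  "steps": [0,0,0,0,0.0005,0.013,0,0,0,0,0,0,0.0115,0,0,0,0,0,0,0,0,0,0,0,0,0,0,0,0,0,0,0,0,0,0]
}}

```text
time_s: 41.43
tcp_pos: [0.61, -0.1586, 0.1134]
ee_rot: [[-1.0, -0.019, 0.001], [-0.019, 1.0, -0.0], [-0.001, -0.0, -1.0]]
wrist_force: [0.6, -0.3, -0.6]
gripper_width: 0.157
gripper_force: 30.0
```

```bash
python3 go.py .6107 -.159 .106 .019
```

```text
t 41.4333 p [ 0.61   -0.1586  0.1134] yaw 0.0187 W [ 0.6131 -0.2679 -0.554 ] g 0.15724595078910308 29.995601177215576
tilt [ 0.0009 -0.0004] turn z -0.0003 shift [-0.0007 -0.0004  0.0074] rows 0.1842560252140843
```

Request:
{"method": "drive_tool", "body": {
  "steps": [0,0,0,-0.0005,-0.0003,0.001,0,0,0,0,0,0,0.002,0,0,0,0,0,0,0,0,0,0,0,0,0,0,0]
}}

```text
time_s: 41.77
tcp_pos: [0.6102, -0.1587, 0.1098]
ee_rot: [[-1.0, -0.019, -0.0], [-0.019, 1.0, 0.0], [0.0, 0.0, -1.0]]
wrist_force: [0.4, -0.1, -0.4]
gripper_width: 0.159
gripper_force: 30.0
```

Request:
{"method": "drive_tool", "body": {
  "steps": [0,0,0,0,0,0.0015,0,0,0,0,0,0,0.001,0,0,0,0,0,0,0,0]
}}

```text
time_s: 42.02
tcp_pos: [0.61, -0.1587, 0.1069]
ee_rot: [[-1.0, -0.019, -0.001], [-0.019, 1.0, 0.0], [0.001, 0.0, -1.0]]
wrist_force: [-0.1, -0.1, -0.5]
gripper_width: 0.158
gripper_force: 30.0
```

Request:
{"method": "drive_tool", "body": {
  "steps": [0,0,0,0,0,0.001,0,0,0,0,0,0,0.001,0,0,0,0,0,0,0,0]
}}

```text
time_s: 42.27
tcp_pos: [0.6102, -0.1587, 0.1053]
ee_rot: [[-1.0, -0.019, 0.0], [-0.019, 1.0, -0.0], [-0.0, -0.0, -1.0]]
wrist_force: [-0.1, 0.1, 0.2]
gripper_width: 0.159
gripper_force: 30.0
```

Request:
{"method": "drive_tool", "body": {
  "steps": [0,0,0,0,0,0.001,0,0,0,0,0,0,0,0,0,0,0,0,0,0,0]
}}

```text
time_s: 42.52
tcp_pos: [0.6102, -0.1588, 0.1049]
ee_rot: [[-1.0, -0.019, 0.001], [-0.019, 1.0, -0.0], [-0.001, -0.0, -1.0]]
wrist_force: [-1.4, 1.1, 5.1]
gripper_width: 0.159
gripper_force: 30.0
```

Request:
{"method": "drive_tool", "body": {
  "steps": [0,0,0,0,0,0.001,0,0,0,0,0,0,0,0,0,0,0,0,0,0,0]
}}

```text
time_s: 42.77
tcp_pos: [0.6101, -0.1588, 0.1044]
ee_rot: [[-1.0, -0.019, 0.0], [-0.019, 1.0, -0.0], [-0.0, -0.0, -1.0]]
wrist_force: [-3.0, 1.2, 7.2]
gripper_width: 0.154
gripper_force: 30.0
```

Request:
{"method": "drive_tool", "body": {
  "steps": [0,0,0,0,0,0.001,0,0,0,0,0,0,0,0,0,0,0,0,0,0,0]
}}

```text
time_s: 43.02
tcp_pos: [0.6099, -0.1588, 0.1036]
ee_rot: [[-1.0, -0.019, 0.0], [-0.019, 1.0, -0.0], [-0.0, -0.0, -1.0]]
wrist_force: [-4.2, 1.3, 7.6]
gripper_width: 0.155
gripper_force: 30.0
```

Request:
{"method": "drive_tool", "body": {
  "steps": [0,0,0,0,0,-0.001,0.35,0,0,0,0,0,0,0.35,0,0,0,0,0,0,0.35,0,0,0,0,0,0,0.35,0,0,0,0,0,-0.01,0.4,0,0,0,0,0,-0.03,0.4,0,0,0,0,0,-0.04,0.4,0,0,0,0,0,-0.02,0.4,0,0,0,0.04,0,0,0.4,0,0,0,0.04,0,0,0.4]
}}

```text
time_s: 43.85
tcp_pos: [0.5315, -0.1601, 0.2051]
ee_rot: [[-1.0, -0.019, 0.005], [-0.019, 1.0, -0.0], [-0.005, -0.0, -1.0]]
wrist_force: [-0.9, 0.5, -0.1]
gripper_width: 0.397
gripper_force: 0.0
```

Request:
{"method": "drive_tool", "body": {
  "steps": [0,0,0,0.04,0,0,0.4,0,0,0,0.04,0,0,0.4,0,0,0,0.02,0,0,0.4,0,0,0,0,0,0,0.4,0,0,0,0,0,0,0.4]
}}

```text
time_s: 44.27
tcp_pos: [0.43, -0.1622, 0.2045]
ee_rot: [[-1.0, -0.019, 0.003], [-0.019, 1.0, -0.0], [-0.003, -0.0, -1.0]]
wrist_force: [0.0, 0.4, 0.0]
gripper_width: 0.403
gripper_force: 0.0
```

```bash
python3 - <<'E'
from lib import *
I={n:r.capture(n) for n in P};t=I["top"]
for n in I:cv2.imwrite(f"pics/g10{n}.png",I[n])
print("lid1",*fit(LID,{"top":t},[.428,.3355,-.205]))
print("lid2 seated",*fit(LID,{"top":t},[.6125,-.159,.019],.073))
print("fixed",*fit(LID,{"top":t},[.6075,.102,.019],.073))
# lid1 outline: largest bright grey rect + dark handle centroid
h=cv2.cvtColor(t,cv2.COLOR_BGR2HSV);w=t[225:275,155:205];m=((w.min(2)>95)&(h[225:275,155:205,1]<45)).astype(np.uint8)
m=cv2.morphologyEx(m,cv2.MORPH_OPEN,np.ones((3,3)));k,L,st,c=cv2.connectedComponentsWithStats(m);i=1+st[1:,4].argmax()
R=cv2.minAreaRect(np.argwhere(L==i)[:,::-1].astype(np.float32));print(R,ray("top",np.array(R[0])+[155,225],.01))
E
python3 go.py .428 .336 .2 -.21
```

```text
lid1 [ 0.4279  0.3368 -0.2057] 14.576135635375977
lid2 seated [ 0.6154 -0.1582  0.02  ] 16.130435943603516
fixed [0.6075 0.102  0.0182] 14.568957328796387
((25.382352828979492, 24.47058868408203), (19.402849197387695, 24.496097564697266), 14.03624439239502) [0.429  0.3358 0.01  ]
t 44.3667 p [ 0.4315 -0.1621  0.204 ] yaw 0.0189 W [-0.1647 -0.5723  0.3424] g 0.4010067248413821 0.0
tilt [ 0.0021 -0.0004] turn z 0.2289 shift [0.1073 0.4865 0.004 ] rows 12.161636957524815
```

Request:
{"method": "drive_tool", "body": {
  "steps": [0,0,0,-0.0005,0.0383,0,0.4,0,0,0,-0.0005,0.0383,0,0.4,0,0,0,-0.0005,0.0383,0,0.4,0,0,0,-0.0005,0.0383,0,0.4,0,0,0,-0.0005,0.0383,0,0.4,0,0,0,-0.0005,0.0383,0,0.4,0,0,0,-0.0005,0.0383,0,0.4,0,0,0,-0.0005,0.0383,0,0.4,0,0,0,-0.0005,0.0383,0,0.4,0,0,0,-0.0005,0.0383,0,0.4]
}}

```text
time_s: 45.2
tcp_pos: [0.4286, 0.2241, 0.2032]
ee_rot: [[-1.0, -0.02, 0.0], [-0.02, 1.0, -0.0], [-0.0, -0.0, -1.0]]
wrist_force: [0.8, 0.5, 0.1]
gripper_width: 0.399
gripper_force: 0.0
```

Request:
{"method": "drive_tool", "body": {
  "steps": [0,0,0,-0.0005,0.0383,0,0.4,0,0,0,-0.0005,0.0383,0,0.4,0,0,0,-0.0005,0.0383,0,0.4,0,0,0.117,0,0,0.03,0.4,0,0,0.117,0,0,0.03,0.4,0,0,0,0,0,0.03,0.4,0,0,0,0,0,0.03,0.4,0,0,0,0,0,0,0.4,0,0,0,0,0,0,0.4,0,0,0,0,0,0,0.4]
}}

```text
time_s: 46.03
tcp_pos: [0.4287, 0.3373, 0.0844]
ee_rot: [[-0.977, 0.213, 0.002], [0.213, 0.977, 0.001], [-0.002, 0.002, -1.0]]
wrist_force: [0.2, 0.1, 0.8]
gripper_width: 0.402
gripper_force: 0.0
```

```bash
python3 go.py .4275 .3365 .033 -.215
```

```text
t 46.0333 p [0.4287 0.3373 0.0844] yaw -0.2146 W [0.2317 0.0931 0.7792] g 0.40206181429081367 0.0
tilt [0.0018 0.0013] turn z 0.0004 shift [ 0.001  -0.0011  0.0514] rows 1.2838835690373636
```

Request:
{"method": "drive_tool", "body": {
  "steps": [0,0,0,0.001,-0.001,0.02,0.4,0,0,0,0,0,0.02,0.4,0,0,0,0,0,0.01,0.4,0,0,0,0,0,0,0.4,0,0,0,0,0,0,0.4,0,0,0,0,0,0,0.25,0,0,0,0,0,0,0.2,0,0,0,0,0,0,0.1,0,0,0,0,0,0,0,0,0,0,0,0,0,0]
}}

```text
time_s: 46.87
tcp_pos: [0.4265, 0.3354, 0.0339]
ee_rot: [[-0.977, 0.214, 0.001], [0.214, 0.977, 0.001], [-0.001, 0.001, -1.0]]
wrist_force: [-0.4, -0.5, 2.4]
gripper_width: 0.157
gripper_force: 30.0
```

Request:
{"method": "drive_tool", "body": {
  "steps": [0,0,0,0,0,0,0,0,0,0,0,0,0,0,0,0,0,0,0,0,0]
}}

```text
time_s: 47.12
tcp_pos: [0.4265, 0.3355, 0.0339]
ee_rot: [[-0.977, 0.213, 0.001], [0.213, 0.977, 0.001], [-0.001, 0.001, -1.0]]
wrist_force: [-1.1, -0.6, 5.9]
gripper_width: 0.156
gripper_force: 30.0
```

```bash
python3 go.py .610 -.0297 .2 .019
```

```text
t 47.1167 p [0.4265 0.3355 0.0339] yaw -0.2151 W [-1.1271 -0.5947  5.9438] g 0.15557261579937767 29.991613626480103
tilt [0.0008 0.0007] turn z -0.2341 shift [-0.1765 -0.3686 -0.1661] rows 9.214265513793979
```

Request:
{"method": "drive_tool", "body": {
  "steps": [0,0,0,0,0,-0.015,0,0,0,0,0,0,-0.04,0,0,0,0,0,0,-0.04,0,0,0,0,0,0,-0.04,0,0,0,-0.117,0,0,-0.03,0,0,0,-0.117,0,0,0,0,0,0,0,-0.01755,-0.03686,0,0,0,0,0,-0.01755,-0.03686,0,0,0,0,0,-0.01755,-0.03686,0,0,0,0,0,-0.01755,-0.03686,0,0]
}}

```text
time_s: 47.95
tcp_pos: [0.4991, 0.1875, 0.1979]
ee_rot: [[-1.0, -0.02, -0.001], [-0.02, 1.0, -0.0], [0.001, -0.0, -1.0]]
wrist_force: [-0.0, 1.2, -1.1]
gripper_width: 0.159
gripper_force: 30.0
```

Request:
{"method": "drive_tool", "body": {
  "steps": [0,0,0,-0.01755,-0.03686,0,0,0,0,0,-0.01755,-0.03686,0,0,0,0,0,-0.01755,-0.03686,0,0,0,0,0,-0.01755,-0.03686,0,0,0,0,0,-0.01755,-0.03686,0,0,0,0,0,-0.01755,-0.03686,0,0,0,0,0,0,0,0.03,0,0,0,0,0,0,0.03,0,0,0,0,0,0,0,0,0,0,0,0,0,0,0]
}}

```text
time_s: 48.78
tcp_pos: [0.6073, -0.0307, 0.1364]
ee_rot: [[-1.0, -0.018, -0.005], [-0.018, 1.0, -0.001], [0.005, -0.001, -1.0]]
wrist_force: [-0.2, 0.1, -0.0]
gripper_width: 0.159
gripper_force: 30.0
```

```bash
python3 go.py .609 -.0297 .114 .019; python3 - <<'E'
from lib import *
s=r.capture("side");cv2.imwrite("pics/g11side.png",s);p=r.sense()["tcp_pos"]
G=grad(s,.8)
for e in np.arange(-.004,.009,.001):
    Q=pts(place(LID[[0,1,3]],p[0]+e,p[1],.019,p[2]-.034));print(round(e,3),round(float(map_coordinates(G,proj("side",Q).T[::-1],order=1).mean()),2),end="; ")
E
```

```text
t 48.7833 p [ 0.6073 -0.0307  0.1364] yaw 0.0184 W [-0.1832  0.0512 -0.0316] g 0.15917590913923335 29.99104231595993
tilt [-0.0052 -0.0013] turn z -0.0006 shift [-0.0017  0.0009  0.0224] rows 0.5600440485685195
-0.004 10.4; -0.003 10.89; -0.002 11.33; -0.001 11.61; 0.0 11.66; 0.001 11.24; 0.002 10.32; 0.003 9.41; 0.004 8.68; 0.005 8.64; 0.006 8.9; 0.007 9.43; 0.008 10.07;
```

Request:
{"method": "drive_tool", "body": {
  "steps": [0,0,0,-0.002,0.0009,0.011,0,0,0,0,0,0,0.01,0,0,0,0,0,0,0,0,0,0,0,0,0,0,0,0,0,0,0,0,0,0,0,0,0,0,0,0,0]
}}

```text
time_s: 49.33
tcp_pos: [0.6109, -0.029, 0.1179]
ee_rot: [[-1.0, -0.019, 0.001], [-0.019, 1.0, 0.0], [-0.001, 0.0, -1.0]]
wrist_force: [0.0, 1.5, -0.3]
gripper_width: 0.159
gripper_force: 30.0
```

```bash
python3 go.py .6102 -.0297 .106 .019
```

```text
t 49.3333 p [ 0.6109 -0.029   0.1179] yaw 0.019 W [ 0.0405  1.4972 -0.3292] g 0.15915019146934045 29.99070793390274
tilt [0.0011 0.0001] turn z -0.0 shift [ 0.0007 -0.0006  0.0119] rows 0.2968719050507974
```

Request:
{"method": "drive_tool", "body": {
  "steps": [0,0,0,0.0007,-0.0006,0.003,0,0,0,0,0,0,0.003,0,0,0,0,0,0,0,0,0,0,0,0,0,0,0]
}}

```text
time_s: 49.67
tcp_pos: [0.6097, -0.0299, 0.111]
ee_rot: [[-1.0, -0.019, -0.001], [-0.019, 1.0, -0.0], [0.001, -0.0, -1.0]]
wrist_force: [0.2, -1.4, -0.1]
gripper_width: 0.16
gripper_force: 30.0
```

Request:
{"method": "drive_tool", "body": {
  "steps": [0,0,0,0,0,0.0015,0,0,0,0,0,0,0.0015,0,0,0,0,0,0,0,0]
}}

```text
time_s: 49.92
tcp_pos: [0.6096, -0.0299, 0.1079]
ee_rot: [[-1.0, -0.018, -0.001], [-0.018, 1.0, -0.0], [0.001, -0.0, -1.0]]
wrist_force: [0.0, 0.1, -0.1]
gripper_width: 0.158
gripper_force: 30.0
```

Request:
{"method": "drive_tool", "body": {
  "steps": [0,0,0,0,0,0.001,0,0,0,0,0,0,0.001,0,0,0,0,0,0,0,0]
}}

```text
time_s: 50.17
tcp_pos: [0.61, -0.0298, 0.1067]
ee_rot: [[-1.0, -0.019, 0.0], [-0.019, 1.0, -0.0], [-0.0, -0.0, -1.0]]
wrist_force: [0.3, -0.2, 1.9]
gripper_width: 0.156
gripper_force: 30.0
```

Request:
{"method": "drive_tool", "body": {
  "steps": [0,0,0,0,0,0.001,0,0,0,0,0,0,0,0,0,0,0,0,0,0,0]
}}

```text
time_s: 50.42
tcp_pos: [0.61, -0.0298, 0.1063]
ee_rot: [[-1.0, -0.019, 0.001], [-0.019, 1.0, -0.0], [-0.001, -0.0, -1.0]]
wrist_force: [-1.9, 0.2, 5.1]
gripper_width: 0.158
gripper_force: 30.0
```

Request:
{"method": "drive_tool", "body": {
  "steps": [0,0,0,0,0,0.001,0,0,0,0,0,0,0,0,0,0,0,0,0,-0.001,0.35,0,0,0,0,0,0,0.35,0,0,0,0,0,0,0.35,0,0,0,0,0,0,0.35,0,0,0,0,0,-0.01,0.4,0,0,0,0,0,-0.03,0.4,0,0,0,0,0,-0.04,0.4,0,0,0,0,0,-0.02,0.4]
}}

```text
time_s: 51.25
tcp_pos: [0.6117, -0.03, 0.2103]
ee_rot: [[-1.0, -0.02, 0.006], [-0.02, 1.0, -0.001], [-0.006, -0.001, -1.0]]
wrist_force: [0.3, 0.6, 0.5]
gripper_width: 0.396
gripper_force: 0.0
```

Request:
{"method": "drive_tool", "body": {
  "steps": [0,0,0,0.04,0,0,0.4,0,0,0,0.04,0,0,0.4,0,0,0,0.04,0,0,0.4,0,0,0,0.04,0,0,0.4,0,0,0,0.04,0,0,0.4,0,0,0,0,0,0,0.4,0,0,0,0,0,0,0.4,0,0,0,0,0,0,0.4]
}}

```text
time_s: 51.92
tcp_pos: [0.4108, -0.0334, 0.2065]
ee_rot: [[-1.0, -0.019, 0.003], [-0.019, 1.0, 0.0], [-0.003, 0.0, -1.0]]
wrist_force: [0.1, -1.1, -0.5]
gripper_width: 0.405
gripper_force: 0.0
```

```bash
python3 - <<'E'
from lib import *
I={n:r.capture(n) for n in P};t=I["top"]
for nm,q in(("fixed",[.6075,.102,.019]),("p",[.612,-.0297,.019]),("g",[.614,-.159,.019])):print(nm,*fit(LID,{"top":t},q,.073))
o=np.zeros((500,800,3),np.uint8);o[:280,:480]=crop(t,(225,145),120,70,4)[:280,:480];o[:280,480:640]=crop(t,(345,145),40,70,4);o[280:500,:640]=0
s=crop(I["side"],(250,170),70,90,5);o=np.zeros((450,800,3),np.uint8);o[:210,:450]=cv2.resize(crop(t,(225,145),150,70,3),(450,210));o[:450,450:800]=s
cv2.imwrite("pics/end.png",o);print(r.sense()["wrist_force"],r.sense()["tcp_pos"])
E
```

```text
fixed [0.6075 0.102  0.0182] 14.560986518859863
p [ 0.6146 -0.03    0.0039] 14.914950370788574
g [ 0.6154 -0.1582  0.02  ] 16.21366310119629
[0.3883 0.1905 0.4053] [ 0.4113 -0.0333  0.2058]
```

View pics/end.png

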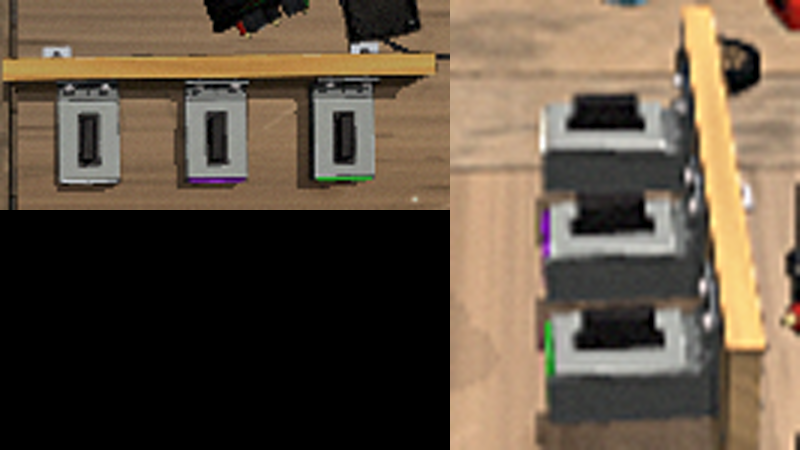

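Both lids sit level on the rims, looking the same as the reference box (top crop: lids at about (216,138) and (345,138)). I'm handing the job in.

```bash
python3 -c "
from station import r
print(r.finish_job())"
```

```text
the job is handed in; nothing more can be done
None
```

I hung both boxes, put the three cells present (two purple, one green) in the boxes of their colour, seated both lids, and handed the job in at about 52 s; the final pictures show both boxes hanging with their lids level, but the hand-in gave no verdict.

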